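# Hang the punch rack and stow the doming punch

### The job

Hang the small punch rack on the screw of the low tool board: pass the keyhole in its back plate over the screw head, let it down until the screw sits at the top of the narrow slot, and let go so that it hangs there level. Then take the ball-headed punch out of the bench block and stand it fully down in the hole of the hanging rack. Leave the flat-headed punch in its block, and do not push the tin, the pliers or the ring gauge about.

Things in the scene. Friction and masses are not known exactly. Their poses are not given: they have to be found in the camera images.
- rack: Loose punch rack, about 0.3 kg, standing on the bench. x forward (plate to shelf), y across, z up. Steel back plate 4 x 70 x 108 mm high with a keyhole; wooden shelf 60 mm wide, 30 mm high at its foot, reaching 92 mm ahead of the plate's rear face; upright handle on the shelf. Origin: underside, middle of the plate's rear face (the face that goes against the board).
- rack_grip (a point): Middle of the rack's upright dark wooden handle, a bar 14 mm across y, 20 mm along x, 80 mm high, from 30 to 110 mm above the rack's underside, free on all sides (20 mm gap to the back plate). The point is 34 mm ahead of the plate's rear face and 90 mm above the rack's underside. Same axes as the rack.
- rack_entry (a point): Centre of the keyhole's wide entry hole (24 mm, eight-sided) in the rack's back plate, mid-thickness, 66 mm above the rack's underside, on its middle line. Same axes as the rack. In the rack's axes it is at x -32, z -24 mm from rack_grip.
- rack_seat (a point): Where the screw's axis belongs when the rack is hung: in the top of the narrow slot (9 mm wide), 26 mm above rack_entry, mid-thickness of the plate. The slot ends 3 mm above this point. Same axes as the rack.
- rack_hole (a point): Centre of the mouth of the one punch hole in the top of the rack's shelf (15 mm across with a small chamfer, 24 mm deep); 40 mm ahead of rack_grip in x, 60 mm below it. Its z axis is the hole's axis.
- screw_mid (a point): Fixed steel screw sticking out level from the board's front: head 16 mm across, 4 mm thick; shank 6 mm across, 7 mm long between board and head. Point on its axis half-way along the shank, 3.5 mm off the board's face; head's outer face 7.5 mm farther out. x points out of the board along the screw, z up. Place along the board and height (115 to 135 mm) vary.
- board: Fixed upright plywood tool board, 200 mm wide, 160 mm high, 18 mm thick, its front looking away from the robot. Origin: foot of the front face, mid-width, on the bench; x points out of the front face, z up. Its foot and two braces are behind it, up to 68 mm behind the front face.
- block: Fixed dark wooden bench block 130 x 56 x 30 mm high; origin at the centre of its underside; two punch holes (15 mm across, 24 mm deep) at x = -38 and +38 mm along its long x axis. One holds the ball-headed punch, the other the flat-headed one.
- ball_mid (a point): Loose ball-headed steel punch (about 90 g): round shaft 12 mm across, 100 mm long overall, with a ball 22 mm across on top (from 78 mm upwards). This point is on its axis half-way, 50 mm above its foot; z runs up the punch from foot to ball. Standing in a hole, its shaft shows from 24 to 78 mm above its foot.
- ball_foot (a point): The centre of the ball-headed punch's foot (end face). Fully down in the rack it is 24 mm below rack_hole.
- flat_mid (a point): Loose flat-headed steel punch, like the other but with a flat round head 22 mm across and 16 mm high; point on its axis 50 mm above its foot. It stays where it is.
- tin: Loose open blue tin 100 x 75 x 36 mm high with metal pieces; origin at the centre of its underside. Bystander.
- pliers: Loose pair of pliers, about 150 mm long and 12 mm high, lying on the bench; origin under the joint; jaws to x. Bystander.
- ringgauge: Loose steel ring gauge: tapered post on a round foot 52 mm across, 70 mm high; origin under its centre. Bystander.
Things that resemble listed ones, but are neither listed nor needed, are in the scene too. Leave any pink look-alike of the part that bears ball_mid alone.

How it is judged:
By the outcome, as a careful person would: the job done as asked, in the order asked, and still so for the second after the job is handed in, with the robot touching nothing.
It also fails if it takes over 72 s, if anything falls off the work surface, if the arm or the gripper's body presses on something with over 40 N, if the wrist force passes 120 N, or if a joint passes its speed limit or range.

### The arm

A 7-joint arm with a two-finger parallel gripper is mounted at the origin on the work surface. World frame = base frame: x ahead of the robot, y to its left, z up, the work surface at z = 0. Lengths are in mm, angles in rad, forces in N, time in s.
With the tool pointing down it reaches from about 375 to 925 mm from the base axis. Payload 3.1 kg.
Tool frame: the origin (TCP) lies on the centre line of the jaws, within the pads' length; the fingertips stand 11 mm ahead of it and the grasp point (between the pads) lies 8 mm behind it; x points along the fingers, y is the direction in which the jaws open and shut, and the axes are right-handed (so a half turn about x gives the same grasp; the last joint's range is limited). The gripper opens to 85 mm and grips with 20 to 120 N. Pads are 22 mm wide; open, the fingers measure 114 mm over their backs; the gripper's body (76 mm by 85 mm) begins 54 mm behind the grasp point. The pads swing forward as they close: fully open they stand 13 mm farther back than shut.
Start: joints at [1.041, 0.383, 0.044, 1.598, -0.018, 1.161, -0.05], TCP at [272.048, -590.333, 242.269] pointing down, gripper open.
Joint ranges: [-2.61, 2.61], [-0.41, 2.15], [-1.48, 1.57], [0, 2.5], [-1.57, 4.71], [0.05, 1.97], [-2.85, 2.85]. Speed limits (rad/s): [2.79, 2.79, 3.14, 3.14, 3.14, 3.14, 3.14].

### API

Orientations are given as a unit quaternion [x, y, z, w].
In Python, from bench import bot gives the robot as it stands.
- The arm moves only by the tool apply_moves, never from a script. Its argument "series" is a list of rows, each an object of numbers: "dx", "dy", "dz": the shift along the tool's x, y, z in mm; "wx", "wy", "wz": the turn, a rotation vector about the tool's x, y, z in degrees; "grip": the closure, from 0 (fully open) to 1 (shut). A call has 1 to 8 rows; each row shifts and turns the pose as measured when the row begins, along the tool's axes as they then stand; what a row does not reach is not made up. A row lasts 1/10 s, in which the tool goes at most 50 mm and 8.59 degrees, less where a joint would pass 70% of its speed; a pose out of reach is approached as far as the arm can. A call with a gripper value outside its range is refused whole. The fingers move at their own pace and stop on an object; "force" is the grip in N (left out, the last holds). Time passes only in rows, so rows that do not move let the fingers close. It gives the time, the measured TCP pose, the force and the opening at its end, in the units of the state.
- bot.get_obs(): the state, without advancing time (a new reading comes with each control period).
- bot.grab_frame(name): name is "scene" or "top" or "wrist"; returns the picture (420x560x3 uint8, red, green, blue); there is no depth.
- bot.get_calibration(name): a dict with "fx", "fy", "cx", "cy" (pixels), "rvec" (rotation vector, rad) and "tvec" (3), from world to camera coordinates, as OpenCV has them; the wrist camera has in their place "hand_eye" (4x4, takes a point from camera to tool coordinates, whose origin is the TCP and whose axes are the tool frame's). Camera axes: x right, y down, z forward; pixel columns grow to the right and rows downward; lengths in mm; the calibration is good to about 2 mm. A picture is of the moment at which its call begins: read the wrist's pose just before it. get_calibration takes no time and is no camera call.
- bot.hand_in(): hands the job in, once; it reports no verdict.
The state is a dict: "clock": time; "joints": joint angles; "dq": joint speeds; "tau": joint torques, N m; "eef_pos": TCP position; "eef_rot": TCP orientation; "force": force on the tool from outside, world axes, zero at the start; "ft_torque": the same for the moment, N m; "width": finger opening in mm.
Only numpy, scipy, OpenCV 4.12 (cv2) and the standard library are available. Lean on these libraries where they do the work, as an engineer would, in place of code of your own. Each camera call takes 0.05 s, during which the arm holds its last target. There are 200 camera calls.

## Working session

There is one attempt and no reset: what is moved stays moved. The work goes in short steps, Python scripts to look and compute and a tool call to move; the robot and the scene stay as the last step left them, time stands still between calls to the robot, and variables do not carry over. Pictures are saved under pics/ and viewed, about 8 in all and at most 12, crops included, and the job is handed in when it is done.

Besides the shell and the picture viewer there is one more tool, called after ">>>" by a JSON object that holds its "name" and its "arguments". apply_moves: Moves the arm, as the interface text tells. Its arguments: {"type":"object","properties":{"series":{"type":"array"},"force":{"type":"number"}},"required":["series"]}

```bash
mkdir -p pics; ls; cat > h.py <<'E'
import numpy as np, cv2
from scipy.spatial.transform import Rotation as R
from bench import bot
def save(n,f): cv2.imwrite(f'pics/{f}.png',cv2.cvtColor(n,cv2.COLOR_RGB2BGR))
def cam(name,obs=None):
    c=bot.get_calibration(name)
    K=np.array([[c['fx'],0,c['cx']],[0,c['fy'],c['cy']],[0,0,1]])
    if 'rvec' in c:
        Rm=cv2.Rodrigues(np.array(c['rvec'],float))[0]; t=np.array(c['tvec'],float).ravel()
        return K,Rm,t
    H=np.array(c['hand_eye']); obs=obs or bot.get_obs()
    Rt=R.from_quat(obs['eef_rot']).as_matrix(); p=np.array(obs['eef_pos'])
    Rc=Rt@H[:3,:3]; o=Rt@H[:3,3]+p
    return K,Rc.T,-Rc.T@o
def ray(C,uv):
    K,Rm,t=C; d=Rm.T@np.linalg.solve(K,[uv[0],uv[1],1]); return -Rm.T@t,d/np.linalg.norm(d)
def onplane(C,uv,z):
    o,d=ray(C,uv); return o+d*(z-o[2])/d[2]
def proj(C,P):
    K,Rm,t=C; q=K@(Rm@np.array(P,float)+t); return q[:2]/q[2]
def tri(*cu):
    A=np.zeros((3,3));b=np.zeros(3);rs=[ray(c,u) for c,u in cu]
    for o,d in rs:
        M=np.eye(3)-np.outer(d,d);A+=M;b+=M@o
    X=np.linalg.solve(A,b); return X,[np.linalg.norm((np.eye(3)-np.outer(d,d))@(X-o)) for o,d in rs]
E
python3 - <<'E'
from h import *
o=bot.get_obs(); print(o)
for n in('scene','top','wrist'):
    save(bot.grab_frame(n),n+'0'); print(n,bot.get_calibration(n))
    C=cam(n,o); print(-C[1].T@C[2])
E
```

```text
pics
{'clock': 0.0, 'joints': array([ 1.0412056 ,  0.38385787,  0.04385471,  1.59957727, -0.01791247,
        1.1611946 , -0.04988855]), 'dq': array([-0.00220084, -0.00013781,  0.00055403, -0.00027691, -0.00100582,
        0.00229007,  0.00111693]), 'tau': array([-2.52094005e-04, -4.33456814e+01,  1.02442279e+00, -2.49511796e+01,
        1.05199931e-02,  1.15027250e-02,  1.19535989e-05]), 'eef_pos': array([ 271.62847867, -589.51699841,  240.87115024]), 'eef_rot': array([-0.6904375 , -0.15240223,  0.69093372, -0.15059952]), 'force': array([-0.02810868,  0.35595666,  0.2300178 ]), 'ft_torque': array([ 0.00785636,  0.02790995, -0.01406289]), 'width': 85.61558545348652}
scene {'fx': 428.20028482375557, 'fy': 428.20028482375557, 'cx': 282.5537767795605, 'cy': 216.1188384124939, 'rvec': array([ 1.61656246,  1.98036672, -0.75539947]), 'tvec': array([  94.36347206, -363.77098012, 1307.02089809])}
[1149.81712964  119.9341281   716.2916949 ]
top {'fx': 409.8596281763206, 'fy': 409.8596281763206, 'cx': 283.39047788332346, 'cy': 200.82057814954484, 'rvec': array([ 2.17409949, -2.11383123,  0.18721352]), 'tvec': array([ -5.96847261, 636.37268706, 833.73926627])}
[494.85487887  22.17528498 924.5290094 ]
wrist {'fx': 305.40699716931374, 'fy': 305.40699716931374, 'cx': 285.83998137349255, 'cy': 209.82204546780173, 'hand_eye': array([[-1.43233149e-04, -3.26646590e-01,  9.45146541e-01,
        -1.31195668e+02],
       [ 9.99999972e-01,  1.31631941e-04,  1.97038514e-04,
         1.14883264e-01],
       [-1.88773432e-04,  9.45146543e-01,  3.26646562e-01,
        -8.48073662e+01],
       [ 0.00000000e+00,  0.00000000e+00,  0.00000000e+00,
         1.00000000e+00]])}
[ 348.85933319 -554.43144309  372.05424635]
```

```bash
python3 - <<'E'
import cv2,numpy as np
a=cv2.imread('pics/scene0.png');b=cv2.imread('pics/top0.png')
for n,i in(('scene',a),('top',b)): cv2.imwrite(f'pics/{n}0L.png',cv2.resize(i,(800,600),interpolation=cv2.INTER_CUBIC))
E
```

```text
(no output)
```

View pics/scene0L.png

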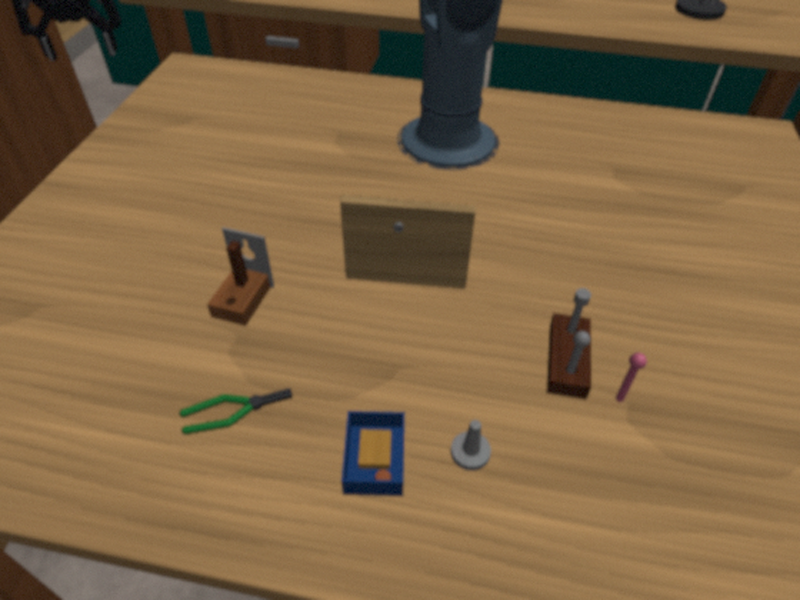

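View pics/top0L.png

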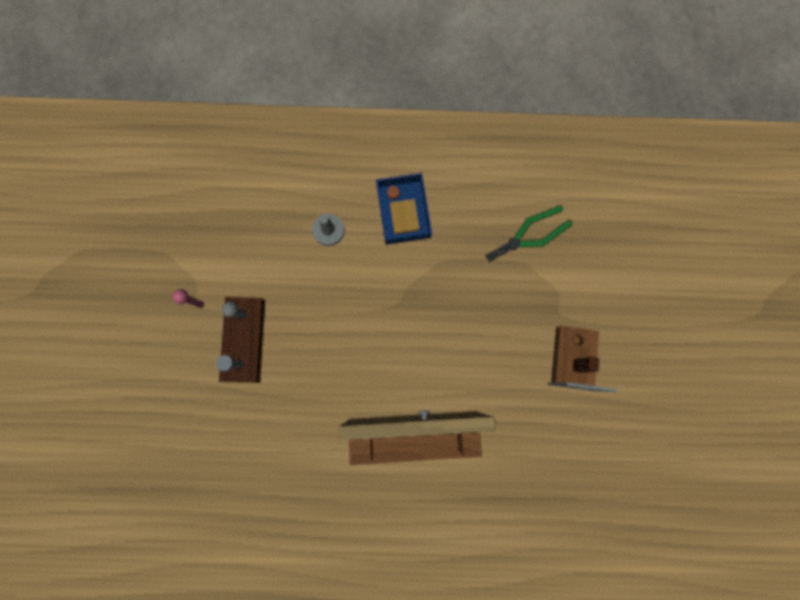

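The scene view shows the rack at (240,280), the screw at (398,227), and the block at (570,355) with punch heads at (582,297) and (582,340). The nearer head looks like the ball. The pink decoy is at (638,360). In the top view the rack is at (577,355), the screw at (424,414), and the block at (242,340), with heads at (229,310) and (225,363). All of these are in the 800-px scale.

```bash
python3 - <<'E'
from h import *
s=0.7;T=cam('top');S=cam('scene')
def both(n,a,b): 
    X,r=tri((S,np.array(a)*s),(T,np.array(b)*s)); print(n,X.round(1),np.round(r,1))
both('screw',(398,227),(424,414)); both('headNear',(582,340),(229,310)); both('headFar',(582,297),(225,363))
both('handle top',(236,244),(594,364)); 
both('rackhole',(231,300),(578,340))
both('boardTL',(341,203),(495,418))
P=lambda u,z:print(u,onplane(T,np.array(u)*s,z).round(1))
for u,z in[((229,310),89),((225,363),92),((577,340),30),((561,327),30),((599,330),30),((549,383),108),((615,389),108),((340,427),160),((494,419),160),((594,364),110),((245,297),30),((265,298),30),((262,382),30),((219,381),30)]:P(u,z)
o=bot.get_obs();print(R.from_quat(o['eef_rot']).as_matrix().round(3))
E
```

```text
screw [452.8 -17.4 122.5] [0.2 0.2]
headNear [589.4 262.6  88.5] [0.3 0.3]
headFar [514.  261.2  94.2] [0.1 0.1]
handle top [ 525.5 -250.3  108.7] [2.7 2.7]
rackhole [ 565.2 -256.4   26.7] [0.5 0.5]
boardTL [ 451.3 -106.1  151.9] [2. 2.]
(229, 310) [589.3 262.8  89. ]
(225, 363) [514.  261.9  92. ]
(577, 340) [ 565.  -254.3   30. ]
(561, 327) [ 584.3 -230.    30. ]
(599, 330) [ 581.4 -288.6   30. ]
(549, 383) [ 498.5 -190.1  108. ]
(615, 389) [ 492.7 -281.6  108. ]
(340, 427) [435.8  90.8 160. ]
(494, 419) [ 450.9 -105.4  160. ]
(594, 364) [ 526.2 -252.6  110. ]
(245, 297) [616.7 256.8  30. ]
(265, 298) [616.1 226.1  30. ]
(262, 382) [488.7 222.3  30. ]
(219, 381) [488.5 286.7  30. ]
[[-0.001  0.419 -0.908]
 [ 0.002 -0.908 -0.419]
 [-1.    -0.002  0.   ]]
```

```bash
cat >> h.py <<'E'
def plan(p,yaw=None,n=None):
    """rows to pose p (TCP, tool down, tool z = -(cos yaw, sin yaw))"""
    o=bot.get_obs(); p0=np.array(o['eef_pos']); R0=R.from_quat(o['eef_rot']); M=R0.as_matrix()
    if yaw is None: R1=R0
    else:
        a=np.radians(yaw); z=-np.array([np.cos(a),np.sin(a),0]); x=np.array([0,0,-1.]); R1=R.from_matrix(np.c_[x,np.cross(z,x),z])
    rv=(R0.inv()*R1).as_rotvec(degrees=True); d=np.array(p,float)-p0
    n=n or int(max(np.ceil(np.linalg.norm(d)/45),np.ceil(np.linalg.norm(rv)/8),1))
    print('at',p0.round(1),'yaw',round(float(np.degrees(np.arctan2(-M[1,2],-M[0,2]))),2),'tilt',M[2,1:].round(4),'w',round(o['width'],1),'F',np.round(o['force'],1),'t',round(o['clock'],2))
    for k in range(n):
        Rk=R0*R.from_rotvec(rv*k/n,degrees=True)
        print('row',Rk.inv().apply(d/n).round(1),'w',(rv/n).round(2))
E
python3 -c "
from h import *
plan((525,-251,230),-3,12)"
```

```text
at [ 271.7 -589.7  241.2] yaw 24.74 tilt [-0.0021  0.0001] w 85.7 F [-1.5 -0.4  0. ] t 0.15
row [  1.  -16.8 -31. ] w [2.31 0.   0.01]
row [  1.  -18.  -30.3] w [2.31 0.   0.01]
row [  1.  -19.2 -29.5] w [2.31 0.   0.01]
row [  1.  -20.4 -28.7] w [2.31 0.   0.01]
row [  1.  -21.6 -27.9] w [2.31 0.   0.01]
row [  1.  -22.7 -27. ] w [2.31 0.   0.01]
row [  1.  -23.7 -26.1] w [2.31 0.   0.01]
row [  0.9 -24.8 -25.1] w [2.31 0.   0.01]
row [  0.9 -25.8 -24.1] w [2.31 0.   0.01]
row [  0.9 -26.7 -23. ] w [2.31 0.   0.01]
row [  0.9 -27.6 -21.9] w [2.31 0.   0.01]
row [  0.9 -28.5 -20.8] w [2.31 0.   0.01]
```

>>> {"name": "apply_moves", "arguments": {"series": [{"dx": 1, "dy": -17, "dz": -31, "wx": 2.3}, {"dx": 1, "dy": -18, "dz": -30, "wx": 2.3}, {"dx": 1, "dy": -19, "dz": -29.5, "wx": 2.3}, {"dx": 1, "dy": -20.5, "dz": -28.5, "wx": 2.3}, {"dx": 1, "dy": -21.5, "dz": -28, "wx": 2.3}, {"dx": 1, "dy": -22.5, "dz": -27, "wx": 2.3}, {"dx": 1, "dy": -23.5, "dz": -26, "wx": 2.3}, {"dx": 1, "dy": -25, "dz": -25, "wx": 2.3}]}}

```text
$.series[0]: bad value
```

```bash
python3 -c "
from h import *
plan((525,-251,230),-3)"
```

```text
at [ 271.7 -589.7  241.2] yaw 24.74 tilt [-0.0021  0.0001] w 85.7 F [-1.5 -0.4  0. ] t 0.15
row [  1.2 -20.2 -37.2] w [2.77 0.   0.01]
row [  1.2 -21.9 -36.2] w [2.77 0.   0.01]
row [  1.2 -23.7 -35.1] w [2.77 0.   0.01]
row [  1.1 -25.3 -33.9] w [2.77 0.   0.01]
row [  1.1 -26.9 -32.6] w [2.77 0.   0.01]
row [  1.1 -28.5 -31.3] w [2.77 0.   0.01]
row [  1.1 -30.  -29.8] w [2.77 0.   0.01]
row [  1.1 -31.4 -28.4] w [2.77 0.   0.01]
row [  1.1 -32.7 -26.8] w [2.77 0.   0.01]
row [  1.1 -34.  -25.2] w [2.77 0.   0.01]
```

>>> {"name": "apply_moves", "arguments": {"series": [{"dx": 1, "dy": -20, "dz": -37, "wx": 2.8, "wy": 0, "wz": 0, "grip": 0}, {"dx": 1, "dy": -22, "dz": -36, "wx": 2.8, "wy": 0, "wz": 0, "grip": 0}, {"dx": 1, "dy": -24, "dz": -35, "wx": 2.8, "wy": 0, "wz": 0, "grip": 0}, {"dx": 1, "dy": -25, "dz": -34, "wx": 2.8, "wy": 0, "wz": 0, "grip": 0}, {"dx": 1, "dy": -27, "dz": -33, "wx": 2.8, "wy": 0, "wz": 0, "grip": 0}, {"dx": 1, "dy": -28, "dz": -31, "wx": 2.8, "wy": 0, "wz": 0, "grip": 0}, {"dx": 1, "dy": -30, "dz": -30, "wx": 2.8, "wy": 0, "wz": 0, "grip": 0}, {"dx": 1, "dy": -31, "dz": -28, "wx": 2.8, "wy": 0, "wz": 0, "grip": 0}]}}

```text
clock: 0.95
eef_pos: [474.7, -321.5, 228.2]
eef_rot: [-0.704, -0.001, 0.71, -0.001]
force: [1.1, -0.4, -0.3]
width: 85.6
```

```bash
python3 -c "
from h import *
plan((525,-251,230),-3)"
```

```text
at [ 474.7 -321.5  228.2] yaw 0.22 tilt [0.0001 0.0089] w 85.6 F [ 1.1 -0.4 -0.3] t 0.95
row [ -1.1 -35.1 -25.3] w [ 1.61  0.26 -0.01]
row [ -1.  -35.8 -24.3] w [ 1.61  0.26 -0.01]
```

>>> {"name": "apply_moves", "arguments": {"series": [{"dx": -1, "dy": -35, "dz": -25, "wx": 1.6, "wy": 0.3, "wz": 0, "grip": 0}, {"dx": -1, "dy": -36, "dz": -24, "wx": 1.6, "wy": 0.2, "wz": 0, "grip": 0}, {"dx": 0, "dy": 0, "dz": 0, "wx": 0, "wy": 0, "wz": 0, "grip": 0}]}}

```text
clock: 1.25
eef_pos: [530.2, -238.6, 228.9]
eef_rot: [0.707, -0.013, -0.706, -0.017]
force: [0.1, 0.9, -0.1]
width: 85.5
```

```bash
python3 -c "
from h import *
plan((525,-251,230),-3)
o=bot.get_obs();im=bot.grab_frame('wrist');save(im,'w1');C=cam('wrist',o)
for P in [(525,-251,110),(565,-254,30)]:print(proj(C,P))
"
```

```text
at [ 530.2 -238.6  228.9] yaw -2.43 tilt [-0.0051 -0.0012] w 85.5 F [ 0.1  0.9 -0.1] t 1.25
row [-1.2 12.6  4.7] w [ 0.57 -0.07  0.29]
[301.1758823 213.3661568]
[299.82079269 153.18951917]
```

View pics/w1.png

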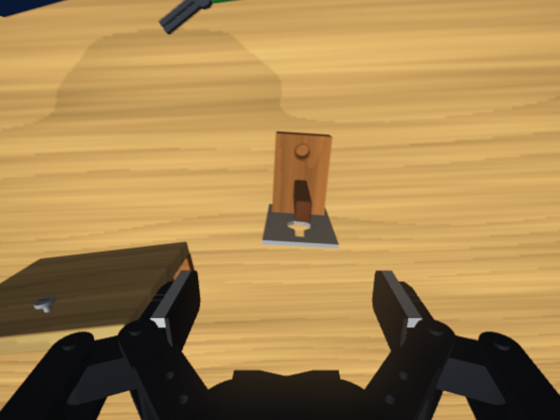

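The wrist view shows the rack with its hole at (302,151), its handle top near (303,210), its plate's top edge from (264,243) to (338,245), and its shelf's front edge from (277,132) to (331,135). The screw is at (43,304).

```bash
python3 -c "
from h import *
C=cam('wrist')
im=cv2.imread('pics/w1.png')
P=lambda u,z:onplane(C,u,z)
a=P((264,243.5),108);b=P((338,245.5),108);print(a,b,np.linalg.norm(a-b),np.degrees(np.arctan2((a-b)[1],(a-b)[0]))-90)
a=P((277,132),30);b=P((331,135),30);print(a,b,np.linalg.norm(a-b),np.degrees(np.arctan2((a-b)[1],(a-b)[0]))-90)
print('hole',P((302,151),30))
cr=im[115:255,250:350];cv2.imwrite('pics/w1c.png',cv2.resize(cr,None,fx=4.2,fy=4.2,interpolation=cv2.INTER_CUBIC))
"
```

```text
[ 494.31458643 -220.50146413  108.        ] [ 489.31710106 -287.56230196  108.        ] 67.24679049001918 -4.261899142182244
[ 585.54210791 -235.04660132   30.        ] [ 579.8915986  -291.68173775   30.        ] 56.91631518977897 -5.697567069624526
hole [ 564.56447751 -260.70769439   30.        ]
```

View pics/w1c.png

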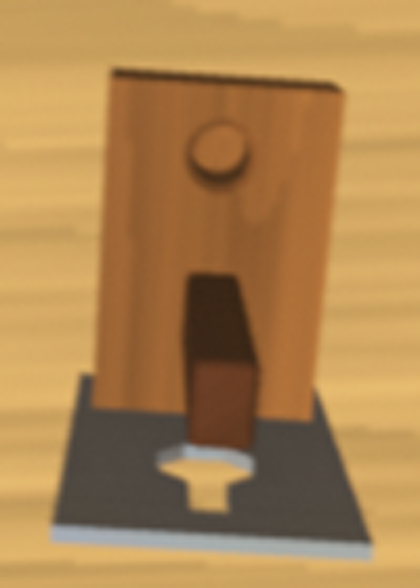

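The crop shows the handle's top face centred at crop (222,403), the hole at (219,149), the plate's rear top edge from (52,540) to (370,558), and the shelf's front top edge from (110,77) to (343,92).

```bash
python3 -c "
from h import *
C=cam('wrist')
P=lambda u,z:onplane(C,np.array(u)/4.2+(250,115),z)
for u,v,z in[((52,540),(370,558),108),((52,527),(370,545),108),((110,77),(343,92),30)]:
  a=P(u,z);b=P(v,z);print((a+b)/2,np.linalg.norm(a-b),np.degrees(np.arctan2((a-b)[1],(a-b)[0]))-90)
h=P((219,149),30);t=P((222,403),110);d=h-t;print('hole',h,'handle',t,np.hypot(d[0],d[1]),np.degrees(np.arctan2(d[1],d[0])))
plan((t[0],t[1],160),-5)
"
```

```text
[ 490.62461506 -253.35103688  108.        ] 69.03880924253367 -6.127028733342925
[ 493.71756818 -253.44385384  108.        ] 68.78592196608265 -6.115496234303166
[ 581.05817214 -263.25534954   30.        ] 58.61044143600804 -6.1926422672544845
hole [ 565.11372061 -260.87618775   30.        ] handle [ 524.72183823 -256.48784783  110.        ] 40.62956669574986 -6.200528947979355
at [ 528.  -242.3  228.6] yaw -2.62 tilt [-0.0024  0.001 ] w 85.4 F [-0.3 -0.3  0.5] t 1.3
row [34.3  7.3  1.3] w [1.19 0.03 0.07]
row [34.3  7.2  1.2] w [1.19 0.03 0.07]
```

>>> {"name": "apply_moves", "arguments": {"series": [{"dx": 24, "dy": 6, "dz": 1, "wx": 1.8, "wy": 0, "wz": 0, "grip": 0}, {"dx": 24, "dy": 6, "dz": 1, "wx": 1.8, "wy": 0, "wz": 0, "grip": 0}, {"dx": 0, "dy": 0, "dz": 0, "wx": 0, "wy": 0, "wz": 0, "grip": 0}, {"dx": 0, "dy": 0, "dz": 0, "wx": 0, "wy": 0, "wz": 0, "grip": 0}, {"dx": 0, "dy": 0, "dz": 0, "wx": 0, "wy": 0, "wz": 0, "grip": 0}]}}

```text
clock: 1.8
eef_pos: [522.8, -259.3, 180.4]
eef_rot: [-0.705, 0.041, 0.707, 0.04]
force: [0.7, 0.5, -0.4]
width: 85.1
```

```bash
python3 -c "
from h import *
plan((525,-256,180),-6)
o=bot.get_obs();im=bot.grab_frame('wrist');save(im,'w2')
import pickle;pickle.dump(o,open('o2.pkl','wb'))
plan((525,-256,180),-6)
C=cam('wrist',o);u=proj(C,(525,-256,110)).astype(int);print(u)
cr=im[u[1]-80:u[1]+70,u[0]-65:u[0]+65];save(cv2.resize(cr,None,fx=4,fy=4,interpolation=cv2.INTER_CUBIC),'w2c')
"
```

```text
at [ 522.8 -259.3  180.4] yaw -6.53 tilt [0.0014 0.002 ] w 85.1 F [ 0.7  0.5 -0.4] t 1.8
row [ 0.4 -3.5 -1.8] w [-0.53  0.11 -0.08]
at [ 523.3 -259.4  180.9] yaw -6.53 tilt [0.0017 0.0009] w 85.5 F [0.5 0.1 0.8] t 1.85
row [ 0.9 -3.6 -1.3] w [-0.53  0.05 -0.1 ]
[281 227]
```

View pics/w2c.png

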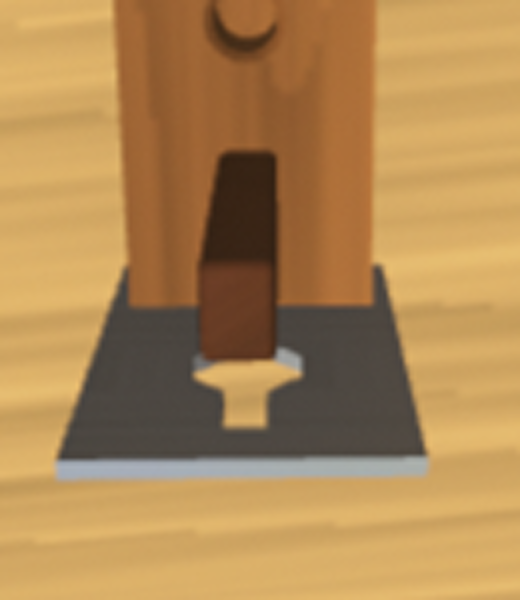

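The crop (origin 216,147, 4x) shows the handle's top face centred at (239,309) and the plate's rear top edge from (57,478) to (428,472).

```bash
python3 -c "
from h import *
import pickle;o=pickle.load(open('o2.pkl','rb'));C=cam('wrist',o)
P=lambda u,z:onplane(C,np.array(u)/4+(216,147),z)
a=P((57,478),108);b=P((428,472),108);print((a+b)/2,np.linalg.norm(a-b),np.degrees(np.arctan2((a-b)[1],(a-b)[0]))-90)
t=P((239,309),110);print(t, [P(u,110) for u in ((202,261),(274,261),(275,358),(204,357))])
plan((t[0],t[1],82),-5.5)
"
```

```text
[ 493.52589702 -248.86487944  108.        ] 69.88326588089873 -5.532962053023283
[ 527.77713831 -252.57465672  110.        ] [array([ 537.49270171, -247.26506225,  110.        ]), array([ 536.05288907, -259.7872254 ,  110.        ]), array([ 517.61214195, -257.83302284,  110.        ]), array([ 519.26924583, -245.15976946,  110.        ])]
at [ 523.3 -259.4  180.9] yaw -6.53 tilt [0.0017 0.0009] w 85.5 F [0.5 0.1 0.8] t 1.85
row [33.  -2.5 -1.3] w [-0.34  0.02 -0.03]
row [33.  -2.5 -1.3] w [-0.34  0.02 -0.03]
row [33.  -2.4 -1.3] w [-0.34  0.02 -0.03]
```

>>> {"name": "apply_moves", "arguments": {"series": [{"dx": 33, "dy": -2.5, "dz": -1.3, "wx": -0.3, "wy": 0, "wz": 0, "grip": 0}, {"dx": 33, "dy": -2.5, "dz": -1.3, "wx": -0.3, "wy": 0, "wz": 0, "grip": 0}, {"dx": 25, "dy": -2, "dz": -1.3, "wx": -0.3, "wy": 0, "wz": 0, "grip": 0}, {"dx": 0, "dy": 0, "dz": 0, "wx": 0, "wy": 0, "wz": 0, "grip": 0}, {"dx": 0, "dy": 0, "dz": 0, "wx": 0, "wy": 0, "wz": 0, "grip": 0}]}}

```text
clock: 2.35
eef_pos: [534.6, -256.8, 96.3]
eef_rot: [0.711, -0.038, -0.701, -0.032]
force: [0.3, 0.7, 0.6]
width: 85.0
```

```bash
python3 -c "
from h import *
plan((527.6,-252.5,82),-5.5)"
```

```text
at [ 534.6 -256.8   96.3] yaw -5.64 tilt [ 0.007  -0.0151] w 85.0 F [0.3 0.7 0.6] t 2.35
row [14.2 -3.7  7.6] w [-0.14 -0.87 -0.4 ]
```

>>> {"name": "apply_moves", "arguments": {"series": [{"dx": 7, "dy": -2, "dz": 4, "wx": 0, "wy": -0.5, "wz": -0.2, "grip": 0}, {"dx": 7, "dy": -2, "dz": 4, "wx": 0, "wy": -0.4, "wz": -0.2, "grip": 0}, {"dx": 0, "dy": 0, "dz": 0, "wx": 0, "wy": 0, "wz": 0, "grip": 0}]}}

```text
clock: 2.65
eef_pos: [529.4, -253.4, 85.9]
eef_rot: [0.708, -0.036, -0.704, -0.034]
force: [0.1, -1.1, -0.8]
width: 85.4
```

```bash
python3 -c "
from h import *
plan((527.6,-252.5,82),-5.5)"
```

```text
at [ 529.4 -253.4   85.9] yaw -5.68 tilt [ 0.0019 -0.0053] w 85.4 F [ 0.1 -1.1 -0.8] t 2.65
row [ 3.9 -0.8  1.9] w [-0.18 -0.3  -0.11]
```

>>> {"name": "apply_moves", "arguments": {"series": [{"dx": 4, "dy": -0.8, "dz": 2, "wx": 0, "wy": -0.3, "wz": 0, "grip": 0.3}, {"dx": 0, "dy": 0, "dz": 0, "wx": 0, "wy": 0, "wz": 0, "grip": 0.6}, {"dx": 0, "dy": 0, "dz": 0, "wx": 0, "wy": 0, "wz": 0, "grip": 1}, {"dx": 0, "dy": 0, "dz": 0, "wx": 0, "wy": 0, "wz": 0, "grip": 1}, {"dx": 0, "dy": 0, "dz": 0, "wx": 0, "wy": 0, "wz": 0, "grip": 1}, {"dx": 0, "dy": 0, "dz": 0, "wx": 0, "wy": 0, "wz": 0, "grip": 1}], "force": 80}}

```text
clock: 3.25
eef_pos: [528.4, -252.8, 83.2]
eef_rot: [0.707, -0.036, -0.705, -0.034]
force: [0.6, -0.8, -0.8]
width: 12.9
```

```bash
python3 -c "
from h import *
plan((527.6,-252.5,150),-5.5)"
```

```text
at [ 528.4 -252.8   83.2] yaw -5.69 tilt [ 0.0028 -0.0025] w 12.9 F [ 0.6 -0.8 -0.8] t 3.25
row [-33.4  -0.    0.3] w [-0.09 -0.07 -0.08]
row [-33.4  -0.1   0.4] w [-0.09 -0.07 -0.08]
```

```bash
python3 -c "
from h import *
plan((550,-120,185),4)"
```

```text
at [ 528.4 -252.8   83.2] yaw -5.69 tilt [ 0.0028 -0.0025] w 12.9 F [ 0.6 -0.8 -0.8] t 3.25
row [-25.5 -33.5  -2.1] w [-2.42 -0.03 -0.04]
row [-25.5 -33.4  -3.5] w [-2.42 -0.03 -0.04]
row [-25.5 -33.2  -4.9] w [-2.42 -0.03 -0.04]
row [-25.5 -33.   -6.3] w [-2.42 -0.03 -0.04]
```

>>> {"name": "apply_moves", "arguments": {"series": [{"dx": -25, "dy": 0, "dz": -2, "wx": 0, "wy": 0, "wz": 0, "grip": 1}, {"dx": -25, "dy": -27, "dz": -4, "wx": -2.5, "wy": 0, "wz": 0, "grip": 1}, {"dx": -25, "dy": -35, "dz": -5, "wx": -2.5, "wy": 0, "wz": 0, "grip": 1}, {"dx": -25, "dy": -35, "dz": -6, "wx": -2.5, "wy": 0, "wz": 0, "grip": 1}, {"dx": 0, "dy": -35, "dz": -6, "wx": -2.5, "wy": 0, "wz": 0, "grip": 1}, {"dx": 0, "dy": 0, "dz": 0, "wx": 0, "wy": 0, "wz": 0, "grip": 1}, {"dx": 0, "dy": 0, "dz": 0, "wx": 0, "wy": 0, "wz": 0, "grip": 1}, {"dx": 0, "dy": 0, "dz": 0, "wx": 0, "wy": 0, "wz": 0, "grip": 1}]}}

```text
clock: 4.05
eef_pos: [549.4, -116.8, 179.2]
eef_rot: [-0.702, -0.028, 0.711, -0.027]
force: [-0.0, 0.8, -2.7]
width: 13.2
```

```bash
python3 -c "
from h import *
o=bot.get_obs();im=bot.grab_frame('wrist');save(im,'w3')
import pickle;pickle.dump(o,open('o3.pkl','wb'))
plan((550,-120,185),4,1)
C=cam('wrist',o);print(proj(C,(452.8,-17.4,122.5)))
save(bot.grab_frame('scene'),'scene1')
"
```

```text
at [ 549.2 -117.8  179. ] yaw 4.43 tilt [-0.0015  0.0124] w 12.9 F [-0.  -0.1 -3.1] t 4.1
row [-6.   2.3 -0.6] w [0.43 0.71 0.08]
[147.47749723 341.52731485]
```

View pics/w3.png

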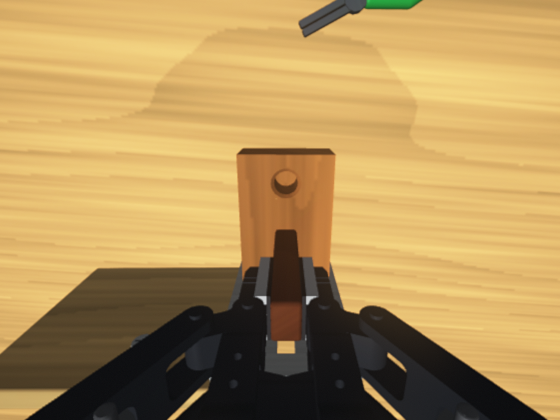

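The wrist view shows the rack held square, with its hole at (285,182). The screw is hidden behind the finger linkage near (140,341), so I'll shift for a clear view.

```bash
python3 -c "
from h import *
plan((520,-190,240),4)
o=dict(bot.get_obs());o['eef_pos']=np.array([520,-190,240.]);C=cam('wrist',o);print(proj(C,(452.8,-17.4,122.5)),proj(C,(436,90,160)),proj(C,(451,-105,160)))
"
```

```text
at [ 549.2 -118.5  179.1] yaw 4.37 tilt [-0.0011  0.0123] w 13.5 F [ 0.2  0.2 -3.3] t 4.15
row [-20.2  23.   11.8] w [0.12 0.24 0.02]
row [-20.2  23.   11.6] w [0.12 0.24 0.02]
row [-20.3  23.1  11.5] w [0.12 0.24 0.02]
[ 93.12703749 262.26699709] [-65.2857805  294.55809306] [175.19761125 294.59448724]
```

>>> {"name": "apply_moves", "arguments": {"series": [{"dx": -20, "dy": 23, "dz": 12, "wx": 0.1, "wy": 0.2, "wz": 0, "grip": 1}, {"dx": -20, "dy": 23, "dz": 12, "wx": 0.1, "wy": 0.2, "wz": 0, "grip": 1}, {"dx": -20, "dy": 23, "dz": 12, "wx": 0.1, "wy": 0.2, "wz": 0, "grip": 1}, {"dx": 0, "dy": 0, "dz": 0, "wx": 0, "wy": 0, "wz": 0, "grip": 1}, {"dx": 0, "dy": 0, "dz": 0, "wx": 0, "wy": 0, "wz": 0, "grip": 1}, {"dx": 0, "dy": 0, "dz": 0, "wx": 0, "wy": 0, "wz": 0, "grip": 1}, {"dx": 0, "dy": 0, "dz": 0, "wx": 0, "wy": 0, "wz": 0, "grip": 1}]}}

```text
clock: 4.85
eef_pos: [512.9, -198.3, 235.5]
eef_rot: [-0.703, -0.022, 0.711, -0.02]
force: [0.3, 0.3, -2.1]
width: 13.7
```

```bash
python3 -c "
from h import *
o=bot.get_obs();im=bot.grab_frame('wrist');save(im,'w4')
import pickle;pickle.dump(o,open('o4.pkl','wb'))
plan((520,-190,240),4,1)
C=cam('wrist',o);u=proj(C,(452.8,-17.4,122.5));print(u)
a=cv2.resize(im[200:350,0:267],None,fx=3,fy=3,interpolation=cv2.INTER_CUBIC)[:, :800]
save(a[:,:800],'w4c')
"
```

```text
at [ 512.9 -198.2  235.4] yaw 3.43 tilt [-0.003   0.0121] w 13.3 F [ 0.7 -0.1 -2.7] t 4.9
row [-4.7 -7.7 -7.5] w [-0.57  0.69  0.17]
[ 81.8684655  260.13275817]
```

View pics/w4c.png

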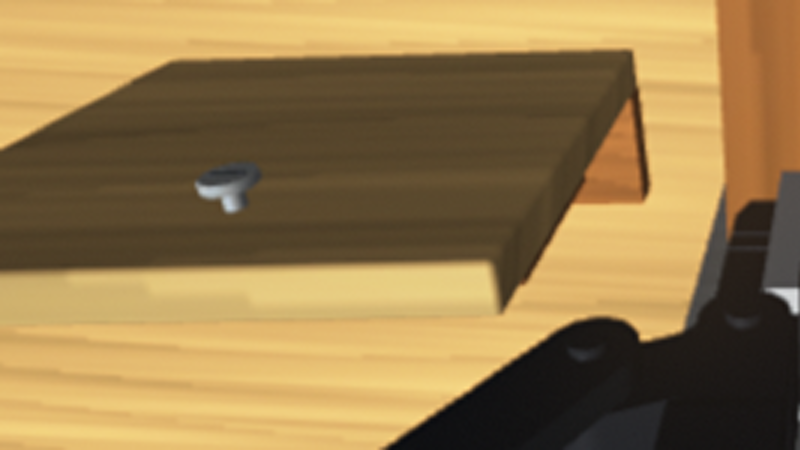

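The crop (origin 0,200, 3x) shows the screw head at (228,179), the shank foot at (233,209), the board's top front corner at (491,262) with its top edge running to (0,270), and its foot edge from (173,62) to (632,50).

```bash
python3 -c "
from h import *
import pickle;o=pickle.load(open('o4.pkl','rb'));C=cam('wrist',o)
q=lambda u:np.array(u)/3+(0,200)
P=lambda u,z:onplane(C,q(u),z)
a=P((173,62),0);b=P((632,50),0);print('foot',a,b,np.linalg.norm(a-b),np.degrees(np.arctan2((a-b)[1],(a-b)[0]))-90)
c=P((491,262),160);d=P((0,270),160);print('top',c,d,np.degrees(np.arctan2((d-c)[1],(d-c)[0]))-90)
T=cam('top');S=cam('scene')
print(tri((S,np.array((398,227))*.7),(T,np.array((424,414))*.7),(C,q((228,179)))))
print(tri((S,np.array((398,227))*.7),(C,q((228,179)))))
y=np.radians(np.degrees(np.arctan2((d-c)[1],(d-c)[0]))-90);n=np.array([np.cos(y),np.sin(y),0])
for u,off in(((228,179),11),((233,208),0)):
  for ref in(a,c):
    O,D=ray(C,q(u));X=O+D*((ref+n*off-O)@n)/(D@n);print(off,X)
# board corners in scene/top
for P_ in ((341,203),(474,212)): print('scene',onplane(S,np.array(P_)*.7,160))
print('sceneft',onplane(S,np.array((347,277))*.7,0),onplane(S,np.array((467,287))*.7,0))
"
```

```text
foot [435.41431247  92.95671108   0.        ] [ 452.95703761 -104.53173279    0.        ] 198.26606534068057 5.076210315313801
top [ 454.80959895 -105.01140125  160.        ] [444.34976884  24.77509042 160.        ] 4.607656919164413
(array([454.42845652, -16.31853598, 125.37655997]), [np.float64(1.1863514422634927), np.float64(1.8166612549781125), np.float64(1.755779248950184)])
(array([456.34394496, -16.0219355 , 126.60310086]), [np.float64(0.8830614479097181), np.float64(0.8830614479097879)])
11 [455.14269245 -14.90325323 126.13764128]
11 [458.96504476 -19.64102923 132.49653845]
0 [443.96496441 -13.14053    124.03201968]
0 [447.7608361  -17.54973203 129.94354964]
scene [ 461.40522946 -100.80452337  160.        ]
scene [440.55566999  92.22524197 160.        ]
sceneft [ 453.03715802 -102.62762945    0.        ] [434.33866397  96.0827521    0.        ]
```

```bash
python3 -c "
from h import *
plan((520,-10.7,143),5)"
```

```text
at [ 512.9 -198.2  235.4] yaw 3.43 tilt [-0.003   0.0121] w 13.3 F [ 0.7 -0.1 -2.7] t 4.9
row [ 18.5 -37.3  -3.9] w [-0.31  0.14  0.04]
row [ 18.5 -37.3  -4. ] w [-0.31  0.14  0.04]
row [ 18.5 -37.3  -4.2] w [-0.31  0.14  0.04]
row [ 18.5 -37.3  -4.4] w [-0.31  0.14  0.04]
row [ 18.5 -37.2  -4.5] w [-0.31  0.14  0.04]
```

>>> {"name": "apply_moves", "arguments": {"series": [{"dx": 18, "dy": -37, "dz": -4, "wx": -0.3, "wy": 0.2, "wz": 0, "grip": 1}, {"dx": 18, "dy": -37, "dz": -4, "wx": -0.3, "wy": 0.2, "wz": 0, "grip": 1}, {"dx": 18, "dy": -37, "dz": -4.5, "wx": -0.3, "wy": 0.2, "wz": 0, "grip": 1}, {"dx": 18, "dy": -37, "dz": -4.5, "wx": -0.3, "wy": 0.1, "wz": 0, "grip": 1}, {"dx": 18, "dy": -34, "dz": -4, "wx": -0.3, "wy": 0, "wz": 0, "grip": 1}, {"dx": 0, "dy": 0, "dz": 0, "wx": 0, "wy": 0, "wz": 0, "grip": 1}, {"dx": 0, "dy": 0, "dz": 0, "wx": 0, "wy": 0, "wz": 0, "grip": 1}]}}

```text
clock: 5.6
eef_pos: [521.3, -4.7, 140.1]
eef_rot: [-0.706, -0.034, 0.706, -0.032]
force: [-0.2, -1.1, -2.3]
width: 13.2
```

```bash
python3 -c "
from h import *
plan((512,-11.4,143),5,1)"
```

```text
at [521.3  -4.7 140.1] yaw 5.34 tilt [-0.0037  0.0003] w 13.2 F [-0.2 -1.1 -2.3] t 5.6
row [-3.   5.8  9.9] w [0.34 0.02 0.21]
```

>>> {"name": "apply_moves", "arguments": {"series": [{"dx": -2, "dy": 4, "dz": 7, "wx": 0.2, "wy": 0, "wz": 0.1, "grip": 1}, {"dx": -1, "dy": 2, "dz": 6, "wx": 0.1, "wy": 0, "wz": 0.1, "grip": 1}, {"dx": 0, "dy": 0, "dz": 0, "wx": 0, "wy": 0, "wz": 0, "grip": 1}, {"dx": 0, "dy": 0, "dz": 0, "wx": 0, "wy": 0, "wz": 0, "grip": 1}]}}

```text
clock: 6.0
eef_pos: [508.0, -14.8, 144.0]
eef_rot: [0.707, 0.029, -0.706, 0.03]
force: [0.6, 0.2, -2.8]
width: 12.9
```

```bash
python3 -c "
from h import *
plan((508,-11.7,143),5,1)
o=bot.get_obs();im=bot.grab_frame('scene');save(im,'s2');C=cam('scene');p=o['eef_pos'];u=proj(C,p).astype(int);print(u)
k=cv2.resize(im[u[1]-40:u[1]+60,u[0]-55:u[0]+55],None,fx=5,fy=5,interpolation=cv2.INTER_CUBIC)
im=bot.grab_frame('top');save(im,'t2');C=cam('top');u=proj(C,p).astype(int);print(u)
k2=cv2.resize(im[u[1]-60:u[1]+60,u[0]-30:u[0]+30],None,fx=4.166,fy=4.166,interpolation=cv2.INTER_CUBIC)
save(np.hstack([k,k2[:500]]),'s2c')
"
```

```text
at [508.  -14.8 144. ] yaw 4.82 tilt [ 0.0013 -0.0002] w 12.9 F [ 0.6  0.2 -2.8] t 6.0
row [ 1.  -3.1 -0.2] w [-0.18 -0.01 -0.07]
[274 168]
[296 260]
```

View pics/s2c.png

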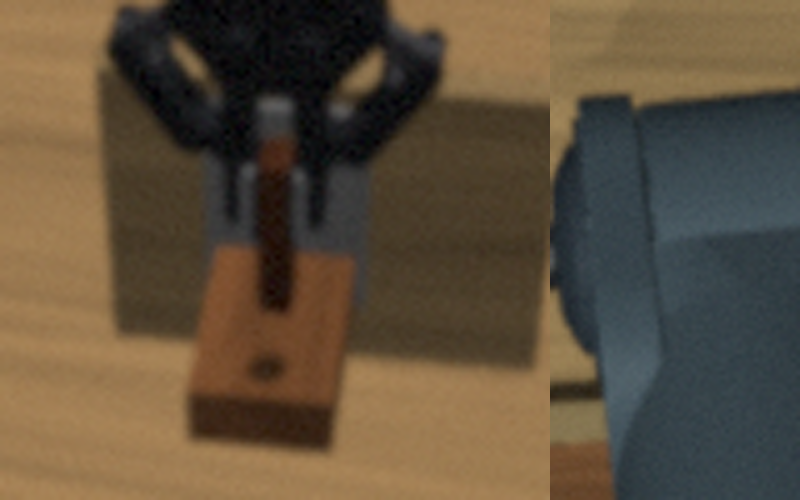

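The scene crop shows the rack level in front of the board with its shelf hole at (265,368), but the fingers hide the keyhole. The top view is blocked by the arm. I'll shift 3 mm in y and move in by feel.

>>> {"name": "apply_moves", "arguments": {"series": [{"dx": 1, "dy": -3, "dz": 0, "wx": -0.1, "wy": 0, "wz": 0, "grip": 1}, {"dx": 0, "dy": 0, "dz": 3, "wx": 0, "wy": 0, "wz": 0, "grip": 1}, {"dx": 0, "dy": 0, "dz": 0, "wx": 0, "wy": 0, "wz": 0, "grip": 1}, {"dx": 0, "dy": 0, "dz": 0, "wx": 0, "wy": 0, "wz": 0, "grip": 1}]}}

```text
clock: 6.5
eef_pos: [505.3, -12.1, 143.2]
eef_rot: [0.707, 0.03, -0.706, 0.03]
force: [1.0, 0.5, -2.2]
width: 13.3
```

```bash
python3 -c "
from h import *
C=cam('scene');h=onplane(C,(272,201.6),90.8);print(h, 'expected',508+40*.9965,-14.8+40*.084)
plan((497,-12.6,142.5),5,1)
"
```

```text
[550.59233764 -10.64548485  90.8       ] expected 547.86 -11.440000000000001
at [505.3 -12.1 143.2] yaw 4.88 tilt [ 0.0011 -0.0012] w 13.3 F [ 1.   0.5 -2.2] t 6.5
row [ 0.7 -0.2  8.3] w [-0.12 -0.07 -0.06]
```

>>> {"name": "apply_moves", "arguments": {"series": [{"dx": 0.5, "dy": 0, "dz": 4, "wx": 0, "wy": 0, "wz": 0, "grip": 1}, {"dx": 0, "dy": 0, "dz": 4, "wx": 0, "wy": 0, "wz": 0, "grip": 1}, {"dx": 0, "dy": 0, "dz": 4, "wx": 0, "wy": 0, "wz": 0, "grip": 1}, {"dx": 0, "dy": 0, "dz": 3, "wx": 0, "wy": 0, "wz": 0, "grip": 1}, {"dx": 0, "dy": 0, "dz": 0, "wx": 0, "wy": 0, "wz": 0, "grip": 1}]}}

```text
clock: 7.0
eef_pos: [488.5, -13.4, 142.4]
eef_rot: [0.707, 0.03, -0.706, 0.031]
force: [-0.7, -0.7, -3.3]
width: 13.3
```

```bash
python3 -c "
from h import *
plan((480,-14,142.5),5,1)
"
```

```text
at [488.5 -13.4 142.4] yaw 4.91 tilt [ 0.0011 -0.0001] w 13.3 F [-0.7 -0.7 -3.3] t 7.0
row [-0.1 -0.1  8.5] w [-0.09 -0.01 -0.06]
```

>>> {"name": "apply_moves", "arguments": {"series": [{"dx": 0, "dy": 0, "dz": 3, "wx": 0, "wy": 0, "wz": 0, "grip": 1}, {"dx": 0, "dy": 0, "dz": 3, "wx": 0, "wy": 0, "wz": 0, "grip": 1}, {"dx": 0, "dy": 0, "dz": 0, "wx": 0, "wy": 0, "wz": 0, "grip": 1}]}}

```text
clock: 7.3
eef_pos: [482.7, -13.8, 142.8]
eef_rot: [0.707, 0.03, -0.706, 0.031]
force: [0.8, 1.1, -3.3]
width: 13.1
```

```bash
python3 -c "
from h import *
plan((480,-14,142.5),5,1)
"
```

```text
at [482.7 -13.8 142.8] yaw 4.92 tilt [ 0.001 -0.002] w 13.1 F [ 0.8  1.1 -3.3] t 7.3
row [0.2 0.  2.7] w [-0.08 -0.11 -0.06]
```

>>> {"name": "apply_moves", "arguments": {"series": [{"dx": 0, "dy": 0, "dz": 2, "wx": 0, "wy": 0, "wz": 0, "grip": 1}, {"dx": 0, "dy": 0, "dz": 2, "wx": 0, "wy": 0, "wz": 0, "grip": 1}, {"dx": 0, "dy": 0, "dz": 0, "wx": 0, "wy": 0, "wz": 0, "grip": 1}]}}

```text
clock: 7.6
eef_pos: [482.8, -13.7, 144.0]
eef_rot: [0.711, 0.03, -0.702, 0.031]
force: [0.2, 0.7, -2.9]
width: 12.9
```

```bash
python3 -c "
from h import *
plan((480,-14,142.5),5,1)
"
```

```text
at [482.8 -13.7 144. ] yaw 4.96 tilt [ 0.001  -0.0121] w 12.9 F [ 0.2  0.7 -2.9] t 7.6
row [1.5 0.1 2.8] w [-0.04 -0.69 -0.06]
```

>>> {"name": "apply_moves", "arguments": {"series": [{"dx": 1, "dy": 0, "dz": -0.5, "wx": 0, "wy": -0.7, "wz": 0, "grip": 1}, {"dx": 3, "dy": 0, "dz": 0, "wx": 0, "wy": 0, "wz": 0, "grip": 1}, {"dx": 3, "dy": 0, "dz": 0, "wx": 0, "wy": 0, "wz": 0, "grip": 1}, {"dx": 0, "dy": 0, "dz": 0, "wx": 0, "wy": 0, "wz": 0, "grip": 1}]}}

```text
clock: 8.0
eef_pos: [482.8, -13.7, 136.8]
eef_rot: [-0.705, -0.03, 0.707, -0.031]
force: [1.7, 0.9, -3.2]
width: 13.0
```

```bash
python3 -c "
from h import *
plan((482.5,-14,116),5,1)
"
```

```text
at [482.8 -13.7 136.8] yaw 4.96 tilt [0.0013 0.0029] w 13.0 F [ 1.7  0.9 -3.2] t 8.0
row [20.8  0.2  0.3] w [-0.04  0.16 -0.07]
```

>>> {"name": "apply_moves", "arguments": {"series": [{"dx": 3, "dy": 0, "dz": 0, "wx": 0, "wy": 0.1, "wz": 0, "grip": 1}, {"dx": 3, "dy": 0, "dz": 0, "wx": 0, "wy": 0, "wz": 0, "grip": 1}, {"dx": 3, "dy": 0, "dz": 0, "wx": 0, "wy": 0, "wz": 0, "grip": 1}]}}

```text
clock: 8.3
eef_pos: [482.8, -13.8, 127.3]
eef_rot: [-0.706, -0.03, 0.707, -0.031]
force: [1.2, 0.5, -2.1]
width: 13.2
```

```bash
python3 -c "
from h import *
plan((482.5,-14,116),5,1)
"
```

```text
at [482.8 -13.8 127.3] yaw 4.96 tilt [0.0014 0.0011] w 13.2 F [ 1.2  0.5 -2.1] t 8.3
row [11.3  0.2  0.3] w [-0.04  0.06 -0.08]
```

>>> {"name": "apply_moves", "arguments": {"series": [{"dx": 3, "dy": 0, "dz": 0, "wx": 0, "wy": 0, "wz": 0, "grip": 1}, {"dx": 3, "dy": 0, "dz": 0, "wx": 0, "wy": 0, "wz": 0, "grip": 1}, {"dx": 2, "dy": 0, "dz": 0, "wx": 0, "wy": 0, "wz": 0, "grip": 1}, {"dx": 0, "dy": 0, "dz": 0, "wx": 0, "wy": 0, "wz": 0, "grip": 1}]}}

```text
clock: 8.7
eef_pos: [482.8, -13.8, 118.5]
eef_rot: [-0.706, -0.03, 0.707, -0.031]
force: [0.8, -0.1, -0.3]
width: 12.8
```

```bash
python3 -c "
from h import *
plan((482.5,-14,116),5,1)
"
```

```text
at [482.8 -13.8 118.5] yaw 4.96 tilt [0.0015 0.0014] w 12.8 F [ 0.8 -0.1 -0.3] t 8.7
row [2.5 0.1 0.3] w [-0.04  0.08 -0.08]
```

Fz has gone from -3 to about 0, so the rack's weight may be passing to the screw. I'll probe a little lower.

>>> {"name": "apply_moves", "arguments": {"series": [{"dx": 1.5, "dy": 0, "dz": 0, "wx": 0, "wy": 0, "wz": 0, "grip": 1}, {"dx": 1.5, "dy": 0, "dz": 0, "wx": 0, "wy": 0, "wz": 0, "grip": 1}, {"dx": 0, "dy": 0, "dz": 0, "wx": 0, "wy": 0, "wz": 0, "grip": 1}]}}

```text
clock: 9.0
eef_pos: [483.0, -13.8, 118.5]
eef_rot: [-0.705, -0.03, 0.708, -0.031]
force: [0.4, -0.3, -2.3]
width: 12.9
```

```bash
python3 -c "
from h import *
plan((482.5,-14,116),5,1);print(bot.get_obs()['ft_torque'])
"
```

```text
at [483.  -13.8 118.5] yaw 4.94 tilt [0.0023 0.0032] w 12.9 F [ 0.4 -0.3 -2.3] t 9.0
row [2.5 0.1 0.5] w [-0.06  0.18 -0.13]
[ 0.03192578 -0.18359672  0.0648951 ]
```

>>> {"name": "apply_moves", "arguments": {"series": [{"dx": 0, "dy": 0, "dz": 0, "wx": 0, "wy": 0, "wz": 0, "grip": 0.85}, {"dx": 0, "dy": 0, "dz": 0, "wx": 0, "wy": 0, "wz": 0, "grip": 0.75}, {"dx": 0, "dy": 0, "dz": 0, "wx": 0, "wy": 0, "wz": 0, "grip": 0.6}, {"dx": 0, "dy": 0, "dz": 0, "wx": 0, "wy": 0, "wz": 0, "grip": 0.5}, {"dx": 0, "dy": 0, "dz": 0, "wx": 0, "wy": 0, "wz": 0, "grip": 0.5}]}}

```text
clock: 9.5
eef_pos: [481.9, -14.1, 118.0]
eef_rot: [-0.705, -0.029, 0.708, -0.031]
force: [-0.5, 0.2, 0.1]
width: 43.0
```

```bash
python3 -c "
from h import *
plan((482.5,-14,116),5,1);o=bot.get_obs();im=bot.grab_frame('wrist');save(im,'w5')
"
```

```text
at [481.9 -14.1 118. ] yaw 4.9 tilt [0.0023 0.0052] w 43.0 F [-0.5  0.2  0.1] t 9.5
row [ 2.  -0.1 -0.6] w [-0.1   0.3  -0.13]
```

Now I'll raise the hand and view the hung rack from higher up. That same picture will give the hole position.

>>> {"name": "apply_moves", "arguments": {"series": [{"dx": -20, "dy": 0, "dz": 0, "wx": 0, "wy": 0.2, "wz": 0, "grip": 0.5}, {"dx": -40, "dy": 0, "dz": 0, "wx": 0, "wy": 0, "wz": 0, "grip": 0.5}, {"dx": -45, "dy": 0, "dz": -15, "wx": 0, "wy": 0, "wz": 0, "grip": 0.5}, {"dx": -20, "dy": 0, "dz": -45, "wx": 0, "wy": 0, "wz": 0, "grip": 0}, {"dx": 0, "dy": 0, "dz": 0, "wx": 0, "wy": 0, "wz": 0, "grip": 0}, {"dx": 0, "dy": 0, "dz": 0, "wx": 0, "wy": 0, "wz": 0, "grip": 0}, {"dx": 0, "dy": 0, "dz": 0, "wx": 0, "wy": 0, "wz": 0, "grip": 0}]}}

```text
clock: 10.25
eef_pos: [540.7, -8.9, 244.4]
eef_rot: [-0.703, -0.029, 0.71, -0.031]
force: [-0.1, 0.6, -0.0]
width: 85.8
```

```bash
python3 -c "
from h import *
import pickle
o=bot.get_obs();im=bot.grab_frame('wrist');save(im,'w6');pickle.dump(o,open('o6.pkl','wb'))
plan((482.5,-14,116),5,1);C=cam('wrist',o)
n=np.array([.9962,.0870]);h=np.array([482.9,-13.8])+40*n-.8*n
u=proj(C,(*h,65.3)).astype(int);print(h,u)
k=cv2.resize(im[max(0,u[1]-40):u[1]+110,u[0]-75:u[0]+75],(600,600),interpolation=cv2.INTER_CUBIC)
s=bot.grab_frame('scene');save(s,'s6');v=proj(cam('scene'),(*h,65)).astype(int);print(v)
k2=cv2.resize(s[v[1]-70:v[1]+50,v[0]-20:v[0]+20],(200,600),interpolation=cv2.INTER_CUBIC)
save(np.hstack([k,k2]),'w6c')
"
```

```text
at [540.   -9.  243.9] yaw 4.87 tilt [0.0016 0.0102] w 85.1 F [-0.1 -0.6  0.1] t 10.3
row [ 1.285e+02 -1.000e-01  5.640e+01] w [-0.13  0.58 -0.09]
[521.95104 -10.3896 ] [285 205]
[274 200]
```

View pics/w6c.png

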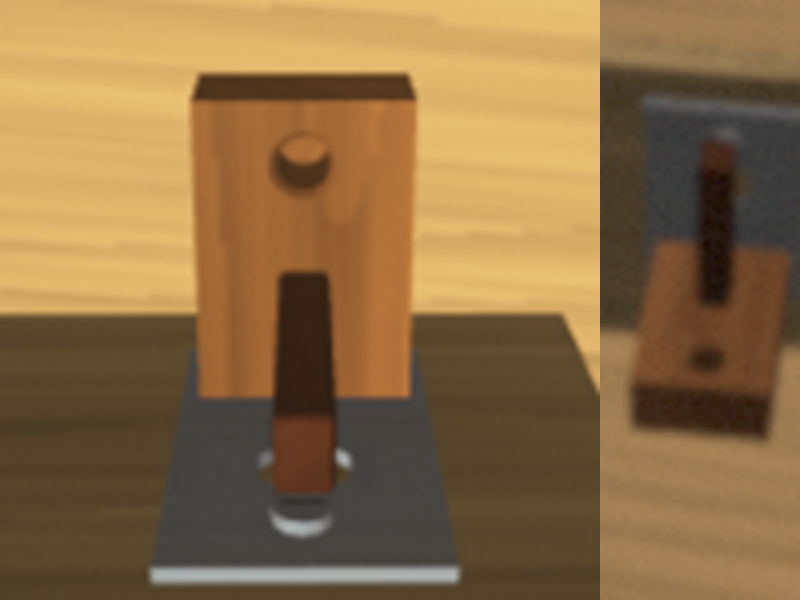

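The crop shows the rack hanging square, with the screw head in the narrow slot at (300,515) and the rack hole's mouth centred at (302,163).

```bash
python3 -c "
from h import *
import pickle;o=pickle.load(open('o6.pkl','rb'));C=cam('wrist',o)
q=lambda u:np.array(u)/4+(210,165)
for z in(64,65.3):print('hole',onplane(C,q((302,163)),z))
a=onplane(C,q((192,99)),65.3);b=onplane(C,q((416,99)),65.3);print('front edge',(a+b)/2,np.linalg.norm(a-b),np.degrees(np.arctan2((a-b)[1],(a-b)[0]))-90)
t=onplane(C,q((303,453)),145.3);print('handle',t)
a=onplane(C,q((152,584)),143.3);b=onplane(C,q((459,584)),143.3);print('plate rear',(a+b)/2,np.linalg.norm(a-b),np.degrees(np.arctan2((a-b)[1],(a-b)[0]))-90)
plan((590,240,225),2)
"
```

```text
hole [520.86757794 -10.53062347  64.        ]
hole [521.30846766 -10.49202694  65.3       ]
front edge [539.05220537  -9.5161762   65.3       ] 58.858040930657864 4.850223508351036
handle [482.33420311 -13.95471632 145.3       ]
plate rear [446.81635187 -17.56966481 143.3       ] 69.9889611624505 4.796286742715807
at [539.6  -9.1 243.6] yaw 4.86 tilt [0.0017 0.0109] w 85.4 F [-0.3  0.1  0.5] t 10.35
row [  2.9 -40.7 -11.9] w [ 0.48  0.1  -0.02]
row [  2.9 -40.8 -11.6] w [ 0.48  0.1  -0.02]
row [  3.  -40.8 -11.2] w [ 0.48  0.1  -0.02]
row [  3.  -40.9 -10.9] w [ 0.48  0.1  -0.02]
row [  3.  -41.  -10.5] w [ 0.48  0.1  -0.02]
row [  3.1 -41.1 -10.2] w [ 0.48  0.1  -0.02]
```

>>> {"name": "apply_moves", "arguments": {"series": [{"dx": 3, "dy": -41, "dz": -12, "wx": 0.5, "wy": 0.1, "wz": 0, "grip": 0.5}, {"dx": 3, "dy": -41, "dz": -12, "wx": 0.5, "wy": 0.1, "wz": 0, "grip": 0.5}, {"dx": 3, "dy": -41, "dz": -11, "wx": 0.5, "wy": 0.1, "wz": 0, "grip": 0.5}, {"dx": 3, "dy": -41, "dz": -11, "wx": 0.5, "wy": 0.1, "wz": 0, "grip": 0.5}, {"dx": 3, "dy": -41, "dz": -10.5, "wx": 0.5, "wy": 0.1, "wz": 0, "grip": 0.5}, {"dx": 3, "dy": -41, "dz": -10, "wx": 0.5, "wy": 0.1, "wz": 0, "grip": 0.5}, {"dx": 0, "dy": 0, "dz": 0, "wx": 0, "wy": 0, "wz": 0, "grip": 0.5}, {"dx": 0, "dy": 0, "dz": 0, "wx": 0, "wy": 0, "wz": 0, "grip": 0.5}]}}

```text
clock: 11.15
eef_pos: [583.6, 240.7, 212.6]
eef_rot: [-0.701, -0.004, 0.714, -0.011]
force: [0.5, -1.0, -0.9]
width: 42.4
```

```bash
python3 -c "
from h import *
import pickle
plan((590,255,225),2,1)
o=bot.get_obs();im=bot.grab_frame('wrist');save(im,'w7');pickle.dump(o,open('o7.pkl','wb'))
plan((590,255,225),2,1)
C=cam('wrist',o);print(proj(C,(589.4,262.6,88.5)),proj(C,(514,261.5,93)))
S=cam('scene');T=cam('top');s=.7
print('decoy',tri((S,np.array((638,360))*s),(T,np.array((180,296))*s)),tri((S,np.array((620,400))*s),(T,np.array((203,304))*s)))
"
```

```text
at [583.6 240.7 212.6] yaw 1.21 tilt [0.0103 0.0185] w 42.4 F [ 0.5 -1.  -0.9] t 11.15
row [-12.7 -14.   -6.5] w [-0.78  1.07 -0.58]
at [582.9 241.7 212.6] yaw 1.25 tilt [0.0088 0.0191] w 42.8 F [-1.2  0.6 -0.6] t 11.2
row [-12.7 -13.   -7.2] w [-0.75  1.1  -0.5 ]
[259.48038145 196.93311205] [260.96822267 274.75536955]
decoy (array([607.67538794, 334.67297929,  87.31874716]), [np.float64(0.0890624627623918), np.float64(0.08906246276233534)]) (array([608.28426746, 334.01322035,  -4.50747523]), [np.float64(2.3195333650200465), np.float64(2.3195333650201393)])
```

View pics/w7.png

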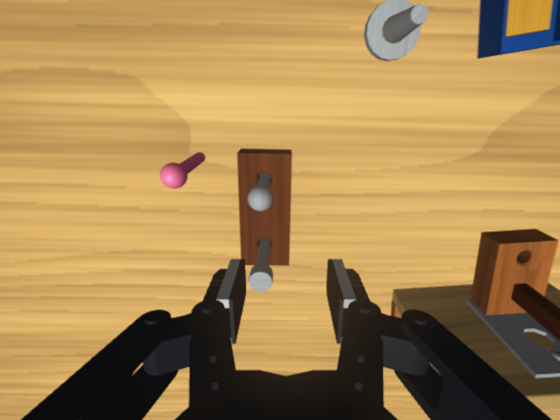

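The wrist view shows the ball punch at (260,198), the flat punch at (261,275) and the pink decoy at (173,176).

```bash
python3 -c "
from h import *
import pickle;o=pickle.load(open('o7.pkl','rb'));C=cam('wrist',o)
im=cv2.imread('pics/w7.png');g=cv2.cvtColor(im,cv2.COLOR_BGR2HSV)
m=((g[...,1]<60)&(g[...,2]>85)).astype(np.uint8);n,l,st,ce=cv2.connectedComponentsWithStats(m[165:225,235:290])
for i in range(1,n):
  if st[i][4]>60:print(st[i],ce[i]+(235,165))
for z in(95,):
  b=onplane(C,(260,198),z);print(b)
B=[onplane(C,u,30) for u in((238,152),(291,152),(289,265),(239,264))];print(np.round(B,1))
a=(B[0]+B[1]-B[2]-B[3])/2;print('yaw',np.degrees(np.arctan2(a[1],a[0])),np.linalg.norm(a),'ctr',np.mean(B,0),'hole+38',np.mean(B,0)+38*a/np.linalg.norm(a))
plan((b[0],b[1],130),1)
"
```

```text
[ 13  22  24  24 464] [259.31465517 198.66594828]
[590.54138793 261.69277282  95.        ]
[[618.2 288.3  30. ]
 [619.2 234.4  30. ]
 [488.  233.2  30. ]
 [488.4 291.3  30. ]]
yaw -0.389928426771089 130.480113739392 ctr [553.45721632 261.79419553  30.        ] hole+38 [591.45633633 261.5355872   30.        ]
at [582.9 241.7 212.6] yaw 1.25 tilt [0.0088 0.0191] w 42.8 F [-1.2  0.6 -0.6] t 11.2
row [ 41.1 -10.3  -4.8] w [ 0.13  0.55 -0.25]
row [ 41.2 -10.1  -4.4] w [ 0.13  0.55 -0.25]
```

>>> {"name": "apply_moves", "arguments": {"series": [{"dx": 30, "dy": -10, "dz": -4.5, "wx": 0.4, "wy": 0.5, "wz": -0.3, "grip": 0.5}, {"dx": 30, "dy": -10, "dz": -4, "wx": 0.4, "wy": 0.5, "wz": -0.2, "grip": 0.5}, {"dx": 0, "dy": 0, "dz": 0, "wx": 0, "wy": 0, "wz": 0, "grip": 0.5}, {"dx": 0, "dy": 0, "dz": 0, "wx": 0, "wy": 0, "wz": 0, "grip": 0.5}]}}

```text
clock: 11.6
eef_pos: [591.1, 254.4, 151.9]
eef_rot: [0.707, -0.002, -0.707, 0.001]
force: [0.1, -0.6, -0.1]
width: 42.6
```

```bash
python3 -c "
from h import *
plan((591,261.8,130),0,1)"
```

```text
at [591.1 254.4 151.9] yaw -0.02 tilt [ 0.0044 -0.    ] w 42.6 F [ 0.1 -0.6 -0.1] t 11.6
row [21.8 -7.5  0.1] w [-0.02 -0.   -0.25]
```

>>> {"name": "apply_moves", "arguments": {"series": [{"dx": 10, "dy": -7.5, "dz": 0, "wx": 0, "wy": 0, "wz": -0.2, "grip": 0.5}, {"dx": 10, "dy": 0, "dz": 0, "wx": 0, "wy": 0, "wz": 0, "grip": 0.5}, {"dx": 0, "dy": 0, "dz": 0, "wx": 0, "wy": 0, "wz": 0, "grip": 0.5}, {"dx": 0, "dy": 0, "dz": 0, "wx": 0, "wy": 0, "wz": 0, "grip": 0.5}]}}

```text
clock: 12.0
eef_pos: [593.6, 259.5, 134.3]
eef_rot: [0.709, -0.002, -0.705, -0.001]
force: [-0.0, -0.7, -0.5]
width: 42.6
```

```bash
python3 -c "
from h import *
plan((591,261.8,58),0,1)"
```

```text
at [593.6 259.5 134.3] yaw -0.27 tilt [ 0.0005 -0.005 ] w 42.6 F [-0.  -0.7 -0.5] t 12.0
row [76.3 -2.4  3. ] w [-0.27 -0.29 -0.03]
```

>>> {"name": "apply_moves", "arguments": {"series": [{"dx": 20, "dy": -1.3, "dz": 1.5, "wx": -0.2, "wy": -0.2, "wz": 0, "grip": 0.5}, {"dx": 20, "dy": -1, "dz": 1.5, "wx": 0, "wy": 0, "wz": 0, "grip": 0.5}, {"dx": 15, "dy": 0, "dz": 0, "wx": 0, "wy": 0, "wz": 0, "grip": 0.5}, {"dx": 10, "dy": 0, "dz": 0, "wx": 0, "wy": 0, "wz": 0, "grip": 0.5}, {"dx": 0, "dy": 0, "dz": 0, "wx": 0, "wy": 0, "wz": 0, "grip": 0.5}]}}

```text
clock: 12.5
eef_pos: [594.3, 262.4, 70.8]
eef_rot: [0.71, -0.0, -0.704, -0.001]
force: [-0.5, 0.3, -0.5]
width: 42.8
```

```bash
python3 -c "
from h import *
plan((591,261.8,58),0,1)"
```

```text
at [594.3 262.4  70.8] yaw -0.13 tilt [-0.0018 -0.0085] w 42.8 F [-0.5  0.3 -0.5] t 12.5
row [12.8  0.7  3.4] w [-0.13 -0.48  0.1 ]
```

>>> {"name": "apply_moves", "arguments": {"series": [{"dx": 7, "dy": 0.5, "dz": 2, "wx": -0.1, "wy": -0.5, "wz": 0, "grip": 0.5}, {"dx": 5.5, "dy": 0, "dz": 1.5, "wx": 0, "wy": 0, "wz": 0, "grip": 0.5}, {"dx": 0, "dy": 0, "dz": 0, "wx": 0, "wy": 0, "wz": 0, "grip": 0.5}, {"dx": 0, "dy": 0, "dz": 0, "wx": 0, "wy": 0, "wz": 0, "grip": 0.5}]}}

```text
clock: 12.9
eef_pos: [592.2, 262.4, 59.1]
eef_rot: [0.708, 0.001, -0.706, -0.001]
force: [-0.5, -0.4, -0.1]
width: 42.9
```

```bash
python3 -c "
from h import *
plan((591,261.8,58),0,1)"
```

```text
at [592.2 262.4  59.1] yaw -0.05 tilt [-0.003  -0.0018] w 42.9 F [-0.5 -0.4 -0.1] t 12.9
row [1.1 0.6 1.2] w [-0.05 -0.11  0.17]
```

>>> {"name": "apply_moves", "arguments": {"series": [{"dx": 1, "dy": 0.5, "dz": 1.2, "wx": 0, "wy": -0.1, "wz": 0.2, "grip": 0.7}, {"dx": 0, "dy": 0, "dz": 0, "wx": 0, "wy": 0, "wz": 0, "grip": 0.85}, {"dx": 0, "dy": 0, "dz": 0, "wx": 0, "wy": 0, "wz": 0, "grip": 1}, {"dx": 0, "dy": 0, "dz": 0, "wx": 0, "wy": 0, "wz": 0, "grip": 1}, {"dx": 0, "dy": 0, "dz": 0, "wx": 0, "wy": 0, "wz": 0, "grip": 1}], "force": 70}}

```text
clock: 13.4
eef_pos: [591.3, 262.1, 58.9]
eef_rot: [0.708, -0.0, -0.707, -0.0]
force: [0.2, -0.1, -1.2]
width: 14.0
```

```bash
python3 -c "
from h import *
plan((591,261.8,150),0,1)"
```

```text
at [591.3 262.1  58.9] yaw -0.04 tilt [ 0.0003 -0.0012] w 14.0 F [ 0.2 -0.1 -1.2] t 13.4
row [-91.1   0.3   0.2] w [-0.04 -0.07 -0.02]
```

>>> {"name": "apply_moves", "arguments": {"series": [{"dx": 0, "dy": 0, "dz": 0, "wx": 0, "wy": 0, "wz": 0, "grip": 1}, {"dx": -12, "dy": 0, "dz": 0, "wx": 0, "wy": 0, "wz": 0, "grip": 1}, {"dx": -15, "dy": 0, "dz": 0, "wx": 0, "wy": 0, "wz": 0, "grip": 1}, {"dx": -25, "dy": 0, "dz": 0, "wx": 0, "wy": 0, "wz": 0, "grip": 1}, {"dx": -40, "dy": 0, "dz": 0, "wx": 0, "wy": 0, "wz": 0, "grip": 1}, {"dx": -20, "dy": 0, "dz": 0, "wx": 0, "wy": 0, "wz": 0, "grip": 1}, {"dx": 0, "dy": 0, "dz": 0, "wx": 0, "wy": 0, "wz": 0, "grip": 1}]}}

```text
clock: 14.1
eef_pos: [591.3, 262.5, 179.9]
eef_rot: [0.708, 0.0, -0.706, -0.0]
force: [0.4, 0.9, -0.4]
width: 14.1
```

```bash
python3 -c "
from h import *
plan((521.6,-10.4,185),4.9)"
```

```text
at [591.3 262.5 179.9] yaw -0.02 tilt [-0.0005 -0.0027] w 14.1 F [ 0.4  0.9 -0.4] t 14.1
row [-0.8 39.   9.9] w [-0.7  -0.02  0.  ]
row [-0.8 38.9 10.4] w [-0.7  -0.02  0.  ]
row [-0.8 38.7 10.9] w [-0.7  -0.02  0.  ]
row [-0.8 38.6 11.4] w [-0.7  -0.02  0.  ]
row [-0.7 38.5 11.8] w [-0.7  -0.02  0.  ]
row [-0.7 38.3 12.3] w [-0.7  -0.02  0.  ]
row [-0.7 38.2 12.8] w [-0.7  -0.02  0.  ]
```

>>> {"name": "apply_moves", "arguments": {"series": [{"dx": -1, "dy": 39, "dz": 10, "wx": -0.7, "wy": 0, "wz": 0, "grip": 1}, {"dx": -1, "dy": 39, "dz": 10, "wx": -0.7, "wy": 0, "wz": 0, "grip": 1}, {"dx": -1, "dy": 39, "dz": 11, "wx": -0.7, "wy": 0, "wz": 0, "grip": 1}, {"dx": -1, "dy": 39, "dz": 11, "wx": -0.7, "wy": 0, "wz": 0, "grip": 1}, {"dx": -1, "dy": 39, "dz": 12, "wx": -0.7, "wy": 0, "wz": 0, "grip": 1}, {"dx": 0, "dy": 38, "dz": 12, "wx": -0.7, "wy": 0, "wz": 0, "grip": 1}, {"dx": 0, "dy": 34, "dz": 10, "wx": -0.7, "wy": 0, "wz": 0, "grip": 1}, {"dx": 0, "dy": 0, "dz": 0, "wx": 0, "wy": 0, "wz": 0, "grip": 1}]}}

```text
clock: 14.9
eef_pos: [520.9, -13.6, 183.1]
eef_rot: [0.708, 0.035, -0.705, 0.032]
force: [-0.0, -0.8, -1.0]
width: 14.3
```

```bash
python3 -c "
from h import *
plan((521.6,-10.4,185),4.9)"
```

```text
at [520.9 -13.6 183.1] yaw 5.44 tilt [-0.0043 -0.0041] w 14.3 F [-0.  -0.8 -1. ] t 14.9
row [-1.9 -3.1 -1. ] w [ 0.54 -0.23  0.24]
```

>>> {"name": "apply_moves", "arguments": {"series": [{"dx": -2, "dy": -3, "dz": -1, "wx": 0.5, "wy": -0.2, "wz": 0.2, "grip": 1}, {"dx": 0, "dy": 0, "dz": 0, "wx": 0, "wy": 0, "wz": 0, "grip": 1}, {"dx": 0, "dy": 0, "dz": 0, "wx": 0, "wy": 0, "wz": 0, "grip": 1}]}}

```text
clock: 15.2
eef_pos: [520.9, -9.3, 184.6]
eef_rot: [-0.706, -0.031, 0.707, -0.03]
force: [-1.0, 0.1, 0.2]
width: 14.2
```

```bash
python3 -c "
from h import *
import pickle
plan((521.6,-10.4,185),4.9)
o=bot.get_obs();im=bot.grab_frame('wrist');s=bot.grab_frame('scene');save(im,'w8');save(s,'s8');pickle.dump(o,open('o8.pkl','wb'))
p=o['eef_pos'];C=cam('wrist',o);S=cam('scene')
f=p-[0,0,52.9];u=proj(C,f).astype(int);v=proj(S,f).astype(int);print('foot pred',proj(C,f),proj(S,f),'hole',proj(C,(521.6,-10.4,65)),proj(S,(521.6,-10.4,65)))
o1=(max(0,u[0]-60),max(0,u[1]-60));o2=(v[0]-50,v[1]-75);print(o1,o2)
k=cv2.resize(im[o1[1]:o1[1]+160,o1[0]:o1[0]+120],(420,560),interpolation=cv2.INTER_CUBIC)
k2=cv2.resize(s[o2[1]:o2[1]+150,o2[0]:o2[0]+100],(373,560),interpolation=cv2.INTER_CUBIC)
save(np.hstack([k,k2]),'c8')
"
```

```text
at [520.9  -9.3 184.6] yaw 4.88 tilt [-0.0016  0.0007] w 14.2 F [-1.   0.1  0.2] t 15.2
row [-0.4  1.2 -0.6] w [-0.02  0.04  0.09]
foot pred [286.03085358 240.11158086] [275.71479319 177.21049761] hole [287.45010835 207.00538051] [275.00349949 200.59465754]
(np.int64(226), np.int64(180)) (np.int64(225), np.int64(102))
```

View pics/c8.png

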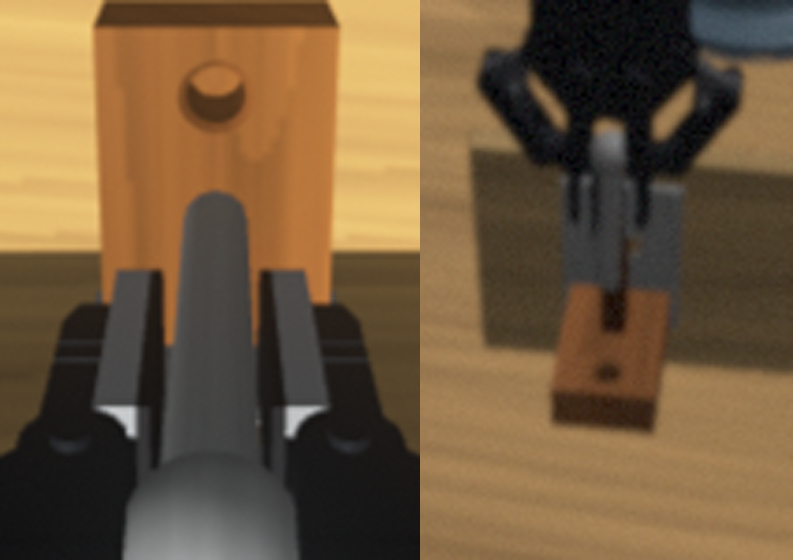

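The wrist crop shows the punch upright, with its foot's leading edge at (216,192) and the hole at (213,96). The pads stand slightly off the shaft, so they bear on the ball's underside. The scene crop puts the foot at (610,290).

```bash
python3 -c "
from h import *
import pickle
o=pickle.load(open('o8.pkl','rb'));p=o['eef_pos'];C=cam('wrist',o);S=cam('scene')
n=np.array([.9962,.087,0]);f=p-[0,0,52.9]
print('edge pred',proj(C,f+6*n),'seen',226+216/3.5,180+192/3.5, 'scene edge pred',proj(S,f+6*n),'seen',275.9,179.7)
e=onplane(C,(226+216/3.5,180+192/3.5),f[2]);print('foot from edge',e-6*n,'tcp',p)
for u in((213,97),):print('hole',onplane(C,np.array(u)/3.5+(226,180),65.3))
plan((521.6,-10.4,150),4.9,1)
"
```

```text
edge pred [286.01622765 231.73954996] seen 287.7142857142857 234.85714285714286 scene edge pred [275.35990355 179.21261974] seen 275.9 179.7
foot from edge [518.74798144 -10.57624151 131.74901932] tcp [520.86484431  -9.27623411 184.64901932]
hole [521.0112774  -9.9348746  65.3      ]
at [521.   -8.9 184.7] yaw 4.92 tilt [-0.0018  0.0004] w 13.9 F [-0.2  0.5 -0.1] t 15.3
row [34.7  1.6 -0.5] w [0.02 0.02 0.1 ]
```

>>> {"name": "apply_moves", "arguments": {"series": [{"dx": 15, "dy": -0.5, "dz": -2.2, "wx": 0, "wy": 0, "wz": 0.1, "grip": 1}, {"dx": 15, "dy": 0, "dz": 0, "wx": 0, "wy": 0, "wz": 0, "grip": 1}, {"dx": 15, "dy": 0, "dz": 0, "wx": 0, "wy": 0, "wz": 0, "grip": 1}, {"dx": 10, "dy": 0, "dz": 0, "wx": 0, "wy": 0, "wz": 0, "grip": 1}, {"dx": 0, "dy": 0, "dz": 0, "wx": 0, "wy": 0, "wz": 0, "grip": 1}, {"dx": 0, "dy": 0, "dz": 0, "wx": 0, "wy": 0, "wz": 0, "grip": 1}]}}

```text
clock: 15.9
eef_pos: [523.9, -2.8, 124.3]
eef_rot: [-0.706, -0.034, 0.707, -0.033]
force: [-0.2, 0.2, -0.7]
width: 14.3
```

```bash
python3 -c "
from h import *
plan((523.2,-8.6,123),4.9,1)"
```

```text
at [523.9  -2.8 124.3] yaw 5.4 tilt [-0.0019  0.0008] w 14.3 F [-0.2  0.2 -0.7] t 15.9
row [1.3 5.7 1.3] w [0.5  0.05 0.11]
```

>>> {"name": "apply_moves", "arguments": {"series": [{"dx": 0, "dy": 5.5, "dz": 1.2, "wx": -0.5, "wy": 0, "wz": 0.1, "grip": 1}, {"dx": 0, "dy": 0, "dz": 0, "wx": 0, "wy": 0, "wz": 0, "grip": 1}, {"dx": 0, "dy": 0, "dz": 0, "wx": 0, "wy": 0, "wz": 0, "grip": 1}]}}

```text
clock: 16.2
eef_pos: [524.3, -8.8, 125.5]
eef_rot: [0.707, 0.037, -0.706, 0.037]
force: [-0.4, 0.3, -1.5]
width: 14.4
```

```bash
python3 -c "
from h import *
import pickle
plan((523.2,-8.6,123),4.9,1)
o=bot.get_obs();im=bot.grab_frame('wrist');save(im,'w9');pickle.dump(o,open('o9.pkl','wb'));C=cam('wrist',o);p=o['eef_pos']
print('pred edge',proj(C,p+np.array([-2.1,-1.3,-52.9])+6*np.array([.996,.087,0])),'hole',proj(C,(521.3,-10.2,65.3)))
g=cv2.cvtColor(im,cv2.COLOR_RGB2HSV)
for y in range(180,262,6):print(y,' '.join(f'{a},{b},{c}' for a,b,c in g[y,262:312:4]))
"
```

```text
at [524.3  -8.8 125.5] yaw 5.95 tilt [ 0.0003 -0.0015] w 14.4 F [-0.4  0.3 -1.5] t 16.2
row [ 2.5 -0.3  1.1] w [ 1.05 -0.09 -0.02]
pred edge [287.65626851 235.02412939] hole [287.43055612 239.99441895]
180 19,135,215 19,134,215 18,133,214 18,133,214 19,135,214 19,133,214 18,135,214 18,134,213 18,134,213 19,135,213 18,135,213 18,135,212 18,135,212
186 19,133,224 19,132,223 19,131,222 19,133,221 19,133,221 19,133,220 19,134,219 19,135,218 18,133,218 19,133,216 19,135,216 19,133,216 19,133,217
192 19,131,227 19,133,228 19,131,228 19,131,228 19,131,229 19,131,229 19,131,229 19,131,228 19,130,229 19,132,228 19,132,228 19,130,227 19,131,227
198 19,133,227 19,132,228 19,132,228 19,132,228 19,131,228 19,131,228 19,130,228 19,130,228 19,131,228 19,131,228 19,133,227 19,131,227 19,133,227
204 14,159,77 14,163,78 14,165,79 14,163,78 14,160,78 14,164,81 14,163,83 14,166,86 14,163,83 14,161,84 14,164,87 14,162,88 14,160,86
210 14,161,79 14,161,79 15,167,78 14,159,77 14,163,80 14,161,79 14,165,79 14,161,79 14,166,80 14,163,83 14,166,86 14,166,86 15,163,83
216 14,170,156 14,171,158 14,173,161 14,16
[... 382 characters left out ...]
4,167 14,172,173
234 14,172,159 14,171,161 14,171,167 14,172,162 13,169,98 14,172,144 13,145,137 14,167,165 13,172,120 13,175,150 14,172,163 14,173,168 14,172,172
240 14,171,158 14,172,160 14,172,166 13,172,138 13,136,77 14,36,77 14,37,76 14,36,77 13,42,73 13,176,116 14,175,160 14,174,167 14,173,170
246 14,170,156 14,172,159 14,172,165 14,171,161 12,67,95 14,36,77 14,36,77 14,37,75 15,35,72 13,176,149 14,174,161 14,173,167 14,173,171
252 14,169,154 14,171,158 14,170,165 14,171,160 13,51,95 17,31,74 15,34,75 15,34,75 15,36,71 14,175,163 14,174,161 14,173,167 14,173,162
258 11,26,77 11,26,77 14,121,40 14,171,161 17,21,84 11,28,74 13,31,73 15,28,73 12,36,71 14,168,152 12,115,40 8,26,77 13,30,77
```

```bash
python3 -c "
from h import *
import pickle
o=pickle.load(open('o9.pkl','rb'));C=cam('wrist',o);im=cv2.cvtColor(cv2.imread('pics/w9.png'),cv2.COLOR_BGR2HSV).astype(int)
m=im[...,1]<90
for y in range(232,250,2):
  c=np.where(m[y,268:306])[0]+268;print(y,c.min() if len(c) else 0,c.max() if len(c) else 0,end=' | ')
print()
for c in(283,287,291):print(c,im[220:240,c,2],im[228:242,c,1])
for r in(236,242,246):print(r,im[r,266:308,2])
n=np.array([.995,.09,0]);h=np.array([521.2,-10.2,65.3])
print('hole front/back/left/right',[proj(C,h+k).round(1) for k in(7.5*n,-7.5*n,[-.7,7.5,0],[.7,-7.5,0])])
print(onplane(C,(287,235.3),72.6)-6*n)
"
```

```text
232 0 0 | 234 0 0 | 236 282 292 | 238 280 294 | 240 279 295 | 242 278 295 | 244 278 295 | 246 278 295 | 248 278 296 | 
283 [159 158 158 159 159 158 157 156 140 129 150 166 170 172 163 115  79  75
  77  76] [173 174 173 171 173 172 171 129  55  41  40  37  37  37]
287 [154 154 154 153 155 155 152 145 136 158 172 174 171 166 130  89  77  78
  77  77] [173 173 169 171 171 171 139  72  36  39  40  40  36  40]
291 [169 170 170 169 169 168 165 158 149 155 168 173 173 174 173 128  83  76
  76  75] [173 174 173 172 172 173 172 133  58  37  40  37  44  40]
236 [161 161 162 165 167 165 165 164 157 131 116 105  80  68  70  73  76  79
  79  77  77  77  77  78  79  83  82  77  78  81  85  91 124 152 160 162
 162 161 161 165 168 169]
242 [159 160 161 164 166 165 165 163 142 117 110 106  95  88  84  80  77  77
  77  77  75  77  78  77  77  75  74  74  73  72  75  94 134 153 157 159
 160 160 163 165 167 168]
246 [159 159 161 164 165 165 165 163 161 154 131 111  95  85  82  78  77  76
  76  76  77  76  76  76  75  75  73  74  72  73  95 133 149 153 160 162
 161 160 162 164 167 167]
hole front/back/left/right [array([287.6, 230. ]), array([287.2, 250. ]), array([276.4, 240. ]), array([298.4, 240.2])]
[521.97736976  -9.70983896  72.6       ]
```

>>> {"name": "apply_moves", "arguments": {"series": [{"dx": 4, "dy": 0, "dz": 0.4, "wx": 0, "wy": 0, "wz": 0, "grip": 1}, {"dx": 4, "dy": 0, "dz": 0, "wx": 0, "wy": 0, "wz": 0, "grip": 1}, {"dx": 4, "dy": 0, "dz": 0, "wx": 0, "wy": 0, "wz": 0, "grip": 1}, {"dx": 3, "dy": 0, "dz": 0, "wx": 0, "wy": 0, "wz": 0, "grip": 1}, {"dx": 0, "dy": 0, "dz": 0, "wx": 0, "wy": 0, "wz": 0, "grip": 1}]}}

```text
clock: 16.75
eef_pos: [529.6, -8.9, 115.0]
eef_rot: [0.711, 0.036, -0.701, 0.037]
force: [-1.0, -0.2, 0.5]
width: 14.2
```

```bash
python3 -c "
from h import *
plan((523.6,-8.6,95),4.9,1)"
```

```text
at [529.6  -8.9 115. ] yaw 5.91 tilt [ 0.0021 -0.0132] w 14.2 F [-1.  -0.2  0.5] t 16.75
row [19.9 -0.9  6.2] w [ 1.01 -0.76 -0.11]
```

>>> {"name": "apply_moves", "arguments": {"series": [{"dx": -5, "dy": 0, "dz": 2, "wx": -0.3, "wy": -0.4, "wz": 0, "grip": 1}, {"dx": -3, "dy": -0.3, "dz": 3, "wx": 0, "wy": -0.3, "wz": 0, "grip": 1}, {"dx": 0, "dy": 0, "dz": 0, "wx": 0, "wy": 0, "wz": 0, "grip": 1}, {"dx": 0, "dy": 0, "dz": 0, "wx": 0, "wy": 0, "wz": 0, "grip": 1}]}}

```text
clock: 17.15
eef_pos: [523.1, -9.0, 122.4]
eef_rot: [-0.705, -0.038, 0.707, -0.039]
force: [0.7, 0.5, -1.3]
width: 14.3
```

```bash
python3 -c "
from h import *
import pickle
plan((523.6,-8.8,118),5.9,1)
o=bot.get_obs();im=bot.grab_frame('wrist');save(im,'w10');C=cam('wrist',o)
im=cv2.cvtColor(im,cv2.COLOR_RGB2HSV).astype(int);m=im[...,1]<90
for y in range(232,256,2):
  c=np.where(m[y,268:306])[0]+268;print(y,c.min() if len(c) else 0,c.max() if len(c) else 0,end=' | ')
print()
for c in(283,287,291):print(c,im[215:245,c,2])
n=np.array([.995,.09,0]);h=np.array([521.4,-10.,65.3])
print('hole front/back/left/right',[proj(C,h+k).round(1) for k in(7.5*n,-7.5*n,[-.7,7.5,0],[.7,-7.5,0])])
print('edge pred',proj(C,o['eef_pos']+np.array([-2.2,-.9,-52.9])+6*n))
"
```

```text
at [523.1  -9.  122.4] yaw 6.26 tilt [0.0018 0.002 ] w 14.3 F [ 0.7  0.5 -1.3] t 17.15
row [ 4.4 -0.1 -0.5] w [ 0.36  0.12 -0.1 ]
232 0 0 | 234 0 0 | 236 283 291 | 238 281 293 | 240 279 295 | 242 279 295 | 244 278 295 | 246 278 295 | 248 278 296 | 250 278 296 | 252 278 296 | 254 278 296 | 
283 [160 159 159 158 158 157 157 157 156 158 150 135 137 160 170 171 170 171
 164 113  75  74  75  77  77  76  76  76  77  76]
287 [155 155 155 155 155 155 155 155 154 153 140 144 165 173 173 172 170 166
 162 153 109  79  77  77  76  77  77  77  76  76]
291 [171 170 170 170 170 170 170 169 166 163 153 149 163 172 173 173 173 175
 174 128  84  74  76  76  75  76  75  75  75  75]
hole front/back/left/right [array([287.2, 229.5]), array([286.7, 249.8]), array([275.8, 239.6]), array([298.1, 239.9])]
edge pred [286.9148242  234.86071504]
```

>>> {"name": "apply_moves", "arguments": {"series": [{"dx": 3, "dy": 0, "dz": -0.8, "wx": 0, "wy": 0, "wz": 0, "grip": 1}, {"dx": 2, "dy": 0, "dz": 0, "wx": 0, "wy": 0, "wz": 0, "grip": 1}, {"dx": 0, "dy": 0, "dz": 0, "wx": 0, "wy": 0, "wz": 0, "grip": 1}]}}

```text
clock: 17.5
eef_pos: [523.1, -9.0, 116.1]
eef_rot: [-0.705, -0.038, 0.707, -0.039]
force: [-0.2, -0.0, -1.9]
width: 14.3
```

```bash
python3 -c "
from h import *
plan((524.2,-8.8,113),5.9,1)"
```

```text
at [523.1  -9.  116.1] yaw 6.25 tilt [0.0016 0.0039] w 14.3 F [-0.2 -0.  -1.9] t 17.5
row [ 3.1 -0.1 -1.2] w [ 0.35  0.22 -0.09]
```

>>> {"name": "apply_moves", "arguments": {"series": [{"dx": 2.5, "dy": 0, "dz": -0.5, "wx": 0, "wy": 0.2, "wz": 0, "grip": 1}, {"dx": 2.5, "dy": 0, "dz": 0, "wx": 0, "wy": 0, "wz": 0, "grip": 1}, {"dx": 0, "dy": 0, "dz": 0, "wx": 0, "wy": 0, "wz": 0, "grip": 1}]}}

```text
clock: 17.8
eef_pos: [523.3, -9.0, 110.2]
eef_rot: [-0.706, -0.038, 0.706, -0.039]
force: [0.0, 0.2, -0.6]
width: 14.5
```

```bash
python3 -c "
from h import *
plan((524,-8.8,106),5.9,1)"
```

```text
at [523.3  -9.  110.2] yaw 6.25 tilt [0.0014 0.0008] w 14.5 F [ 0.   0.2 -0.6] t 17.8
row [ 4.2 -0.1 -0.7] w [ 0.35  0.05 -0.08]
```

>>> {"name": "apply_moves", "arguments": {"series": [{"dx": 3, "dy": 0, "dz": 0, "wx": 0, "wy": 0, "wz": 0, "grip": 1}, {"dx": 3, "dy": 0, "dz": 0, "wx": 0, "wy": 0, "wz": 0, "grip": 1}, {"dx": 0, "dy": 0, "dz": 0, "wx": 0, "wy": 0, "wz": 0, "grip": 1}]}}

```text
clock: 18.1
eef_pos: [523.3, -9.0, 103.7]
eef_rot: [-0.706, -0.038, 0.706, -0.039]
force: [-0.7, 0.0, -0.4]
width: 14.5
```

```bash
python3 -c "
from h import *
plan((524,-8.8,99),5.9,1)"
```

```text
at [523.3  -9.  103.7] yaw 6.25 tilt [0.0014 0.0008] w 14.5 F [-0.7  0.  -0.4] t 18.1
row [ 4.7 -0.1 -0.7] w [ 0.35  0.05 -0.08]
```

>>> {"name": "apply_moves", "arguments": {"series": [{"dx": 3, "dy": 0, "dz": 0, "wx": 0, "wy": 0, "wz": 0, "grip": 1}, {"dx": 2.5, "dy": 0, "dz": 0, "wx": 0, "wy": 0, "wz": 0, "grip": 1}, {"dx": 0, "dy": 0, "dz": 0, "wx": 0, "wy": 0, "wz": 0, "grip": 1}]}}

```text
clock: 18.4
eef_pos: [523.4, -9.0, 97.7]
eef_rot: [-0.706, -0.038, 0.706, -0.039]
force: [-0.0, -0.5, -1.7]
width: 14.1
```

```bash
python3 -c "
from h import *
plan((524,-8.8,94.2),5.9,1)
o=bot.get_obs();im=bot.grab_frame('wrist');save(im,'w11');C=cam('wrist',o)
im=cv2.cvtColor(im,cv2.COLOR_RGB2HSV).astype(int);m=im[...,1]<90
for y in range(232,276,4):
  c=np.where(m[y,268:306])[0]+268;print(y,c.min() if len(c) else 0,c.max() if len(c) else 0,end=' | ')
n=np.array([.995,.09,0]);h=np.array([521.8,-10.,65.3]);print(proj(C,h+6*n),proj(C,h+7.5*n))
"
```

```text
at [523.4  -9.   97.7] yaw 6.25 tilt [0.0013 0.0008] w 14.1 F [-0.  -0.5 -1.7] t 18.4
row [ 3.5 -0.1 -0.6] w [ 0.35  0.05 -0.08]
232 0 0 | 236 0 0 | 240 0 0 | 244 283 292 | 248 278 296 | 252 277 296 | 256 277 296 | 260 268 305 | 264 268 305 | 268 268 305 | 272 276 305 | [287.45834293 248.04457652] [287.51124395 245.75168177]
```

>>> {"name": "apply_moves", "arguments": {"series": [{"dx": 2, "dy": 0, "dz": 0, "wx": 0, "wy": 0, "wz": 0, "grip": 1}, {"dx": 1, "dy": 0, "dz": 0, "wx": 0, "wy": 0, "wz": 0, "grip": 1}, {"dx": 0, "dy": 0, "dz": 0, "wx": 0, "wy": 0, "wz": 0, "grip": 1}]}}

```text
clock: 18.75
eef_pos: [523.6, -9.0, 94.7]
eef_rot: [-0.706, -0.038, 0.706, -0.039]
force: [-0.5, -0.1, 0.0]
width: 14.0
```

>>> {"name": "apply_moves", "arguments": {"series": [{"dx": 0, "dy": 0, "dz": 0, "wx": 0, "wy": 0, "wz": 0, "grip": 0.8}, {"dx": 0, "dy": 0, "dz": 0, "wx": 0, "wy": 0, "wz": 0, "grip": 0.7}, {"dx": 0, "dy": 0, "dz": 0, "wx": 0, "wy": 0, "wz": 0, "grip": 0.55}, {"dx": 0, "dy": 0, "dz": 0, "wx": 0, "wy": 0, "wz": 0, "grip": 0.45}, {"dx": 0, "dy": 0, "dz": 0, "wx": 0, "wy": 0, "wz": 0, "grip": 0.45}]}}

```text
clock: 19.25
eef_pos: [524.7, -8.9, 95.6]
eef_rot: [0.707, 0.038, -0.705, 0.039]
force: [-0.5, -0.8, 0.2]
width: 46.8
```

```bash
python3 -c "
from h import *
plan((524,-8.8,94.2),5.9,1)"
```

```text
at [524.7  -8.9  95.6] yaw 6.25 tilt [ 0.0017 -0.0018] w 46.8 F [-0.5 -0.8  0.2] t 19.25
row [ 1.4 -0.2  0.7] w [ 0.35 -0.1  -0.1 ]
```

>>> {"name": "apply_moves", "arguments": {"series": [{"dx": -15, "dy": 0, "dz": 0, "wx": 0, "wy": 0, "wz": 0, "grip": 0.45}, {"dx": -20, "dy": 0, "dz": 0, "wx": 0, "wy": 0, "wz": 0, "grip": 0.45}, {"dx": -30, "dy": 0, "dz": 0, "wx": 0, "wy": 0, "wz": 0, "grip": 0.45}, {"dx": -45, "dy": 0, "dz": 0, "wx": 0, "wy": 0, "wz": 0, "grip": 0.45}, {"dx": -45, "dy": 0, "dz": -15, "wx": 0, "wy": 0, "wz": 0, "grip": 0.45}, {"dx": 0, "dy": 0, "dz": 0, "wx": 0, "wy": 0, "wz": 0, "grip": 0.45}, {"dx": 0, "dy": 0, "dz": 0, "wx": 0, "wy": 0, "wz": 0, "grip": 0.45}]}}

```text
clock: 19.95
eef_pos: [539.3, -6.5, 262.4]
eef_rot: [0.708, 0.038, -0.704, 0.039]
force: [1.0, 0.1, -0.6]
width: 46.8
```

```bash
python3 -c "
from h import *
plan((524,-8.8,94.2),5.9,1)
o=bot.get_obs();im=bot.grab_frame('wrist');s=bot.grab_frame('scene');save(im,'w12');save(s,'s12')
C=cam('wrist',o);S=cam('scene')
P=np.array([521.8,-10.,65.3]);b=P+[0,0,65]
print('ball pred',proj(C,b),proj(S,b),'hole',proj(C,P),proj(S,P),'ball r px',proj(C,b+[0,11,0])-proj(C,b))
u=proj(C,b).astype(int);v=proj(S,P).astype(int);x0,y0=max(0,u[0]-75),max(0,u[1]-90);print(x0,y0,v)
k=cv2.resize(im[y0:y0+180,x0:x0+150],(450,540),interpolation=cv2.INTER_CUBIC)
k2=cv2.resize(s[v[1]-70:v[1]+50,v[0]-38:v[0]+38],(342,540),interpolation=cv2.INTER_CUBIC)
save(np.hstack([k,k2]),'c12')
"
```

```text
at [539.3  -6.5 262.4] yaw 6.31 tilt [ 0.0017 -0.0043] w 46.8 F [ 1.   0.1 -0.6] t 19.95
row [168.2   0.3  16.2] w [ 0.41 -0.25 -0.1 ]
ball pred [287.24250753 222.32767851] [275.26646528 177.99766283] hole [286.87355689 201.48141545] [275.16816694 200.58924654] ball r px [-11.83428211  -1.21422466]
212 132 [275 200]
```

View pics/c12.png

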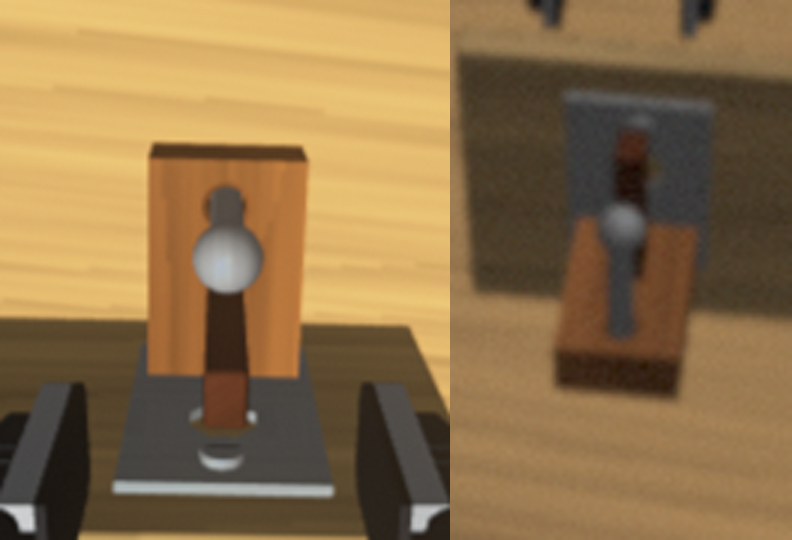

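```bash
python3 -c "
from h import *
o=bot.get_obs();C=cam('wrist',o);S=cam('scene')
print(tri((C,(288,218.3)),(S,(275.2,180.4))))
q=lambda u:np.array(u)/3+(212,132)
for z in(65.3,):
  a=onplane(C,q((149,159)),z);b=onplane(C,q((307,161)),z);print('front edge',(a+b)/2,np.linalg.norm(a-b))
a=onplane(C,q((115,493)),143.3);b=onplane(C,q((333,495)),143.3);print('plate rear',(a+b)/2,np.linalg.norm(a-b),np.degrees(np.arctan2((a-b)[1],(a-b)[0]))-90)
# scene: anything else moved since start? mask out central region
A=cv2.imread('pics/scene0.png').astype(int);B=cv2.imread('pics/s12.png').astype(int);d=(cv2.GaussianBlur(np.abs(A-B).max(2).astype(np.uint8),(5,5),0)>25).astype(np.uint8)
n,l,st,ce=cv2.connectedComponentsWithStats(d);print([list(map(int,s)) for s in st[1:] if s[4]>15])
"
```

```text
(array([524.76001667,  -9.87784074, 126.38789154]), [np.float64(0.3673290616808425), np.float64(0.3673290616807926)])
front edge [540.92655177  -8.95291056  65.3       ] 58.18180657930251
plate rear [451.41570064 -17.14053572 143.3       ] 69.59723081475784 5.641106326559012
[[8, 0, 59, 42, 1028], [232, 0, 83, 139, 5761], [341, 0, 12, 35, 149], [299, 10, 6, 6, 24], [305, 15, 22, 9, 132], [72, 22, 9, 17, 77], [263, 150, 32, 6, 118], [145, 159, 48, 70, 2068], [259, 165, 32, 54, 1053], [397, 231, 17, 30, 185]]
```

```bash
python3 -c "
from h import *
print(bot.hand_in(), bot.get_obs()['clock'])"
```

```text
the job is handed in; nothing more can be done
the job is handed in; nothing more can be done
```

The rack is hanging on the screw with its head in the narrow slot, and the ball-headed punch is standing in the rack's hole. The job was handed in at about 20 s, with the gripper open and clear of everything.

**Last checks that passed:**
- **Rack:** the final pictures show the screw head in the top of the slot. While lowering, the rack stopped on the screw at a height that matches the screw's measured position (about 127 mm).
- **Punch:** its ball measured 126 mm above the bench. A fully seated punch should be at about 130 mm on a level rack, or about 128 mm with the tilt below.
- **Everything else:** comparing the first and last scene pictures, only the rack, the arm and the ball punch's old place changed. The flat punch, tin, pliers, ring gauge and pink look-alike did not move.

**Checks that disagreed:**
- **Rack not perfectly level:** the top of the back plate now measures 4–5 mm farther from the board than before the punch went in. That fits a forward tilt of about 2°, which is roughly the play between the screw head and the board.
- **Punch grip:** the gripper held the punch on the underside of the ball, not the shaft (14 mm opening on a 12 mm shaft). My first try at the hole drifted about 5 mm off in x, so I raised it and re-aimed; the second went in without resistance.

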